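# Tighten the tube fitting on the bench water unit's filter head

### The arm

A 7-joint arm with a two-finger parallel gripper is mounted at the origin on the work surface. World frame = base frame: x ahead of the robot, y to its left, z up, the work surface at z = 0. Lengths are in m, angles in degrees, forces in N, time in s.
With the tool pointing down it reaches from about 0.4 to 0.85 m from the base axis. Payload 4.4 kg.
Tool frame: the origin (TCP) lies at the very end of the fingers, on their centre line; the grasp point (between the pads) lies 19 mm behind it; z points along the fingers, y is the line along which they close (so a half turn about z gives the same grasp; the last joint's range is limited). The gripper opens to 94 mm and grips with 3 to 60 N. Pads are 16 mm wide; open, the fingers measure 119 mm over their backs; the gripper's body (75 mm by 177 mm) begins 78 mm behind the grasp point.
Start: joints at [67.449, 36.005, 2.206, 86.941, -1.547, 57.084, -1.146], TCP at [0.209, -0.615, 0.205] pointing down, gripper open.
Joint ranges: [-175.42, 175.42], [-21.48, 121.26], [-71.46, 75.88], [10.55, 141.38], [-63.04, 243.04], [13.31, 113.54], [-168.57, 168.57]. Speed limits (degrees/s): [147.25, 147.25, 180, 180, 180, 180, 180].

### API

Orientations are given as a 3x3 rotation matrix whose columns are the frame's x, y, z axes.
In Python, from plant import robot gives the robot as it stands.
- The arm moves only by the tool jog_arm, never from a script. Its argument "targets" is a list that holds one entry, the list of rows, each a list of 7 numbers: the closure, from 0 (fully open) to 1 (shut), then the shift along the tool's x, y, z in a scale on which 1.0 is 80 cm, then the turn, a rotation vector about the tool's x, y, z in shares of pi rad (1.0 is pi rad). A call has 1 to 12 rows; each row is the pose to reach, as a shift and turn from the pose commanded when the call began, along the tool's axes at that moment; what a row does not reach only later rows make up. A row lasts 1/10 s, in which the tool goes at most 50 mm and 8.59 degrees, less where a joint would pass 70% of its speed; a pose out of reach is approached as far as the arm can. Shift and turn numbers lie between -1 and 1, and a call with a number outside is refused. A call with a gripper value outside its range is refused whole. The fingers move at their own pace and stop on an object; "force" is the grip in N (left out, the last holds). Time passes only in rows, so rows that repeat a pose let the fingers close. It gives the time, the measured TCP pose, the force, the opening and the grip force at its end, in the units of the state.
- robot.get_obs(): the state, without advancing time (a new reading comes with each control period).
- robot.get_image(name): name is "scene" or "top" or "wrist"; returns a dict with "img" (480x640x3 uint8, blue, green, red), "mtx" (3x3 intrinsics, pixels), "D" ([k1, k2, p1, p2, k3] as OpenCV has them; the pictures are not rectified), "R" (3x3) and "t" (3): a world point X has camera coordinates R X + t. Camera axes: x right, y down, z forward; pixel columns grow to the right and rows downward; lengths in m; the calibration is good to about 2 mm. A picture is of the moment at which its call begins. There is no depth.
- robot.sign_off(): hands the job in; it is judged then, once.
The state is a dict: "time": time; "joint_positions": joint angles; "qd": joint speeds; "joint_efforts": joint torques, N m; "eef_pos": TCP position; "tool_rot": TCP orientation; "wrist_force": force on the tool from outside, world axes, zero at the start; "wrist_torque": the same for the moment, N m; "grip_width": finger opening in m; "gripper_force": force on a finger pad.
Only numpy, scipy, OpenCV 4.12 (cv2) and the standard library are available. Lean on these libraries where they do the work, as an engineer would, in place of code of your own. Each camera call takes 0.05 s, during which the arm holds its last target. There are 200 camera calls.

### The job

Run the brass nut on the filter head down clockwise with the fingers until it is just finger-tight and no further, then take the open-end wrench from its tray and with it turn the nut a further quarter turn clockwise. Do not run the loose nut down with the wrench and do not overtighten it. Lay the wrench back flat inside its tray, let go without dropping it, and leave the bottle, the pot and the grey box where they are.

Things in the scene. Friction and masses are not known exactly. Their poses are not given: they have to be found in the camera images.
- fitting: Filter head, fixed: dark base plate 110 mm square, 8 mm thick; on it an aluminium block 75 x 75 mm, top at 52 mm; then a round brass neck (22 mm across) to 60 mm. Side ports and a dial stay below 50 mm. Origin: centre of the underside, on the counter under the nut's axis, z up. A fixed steel tube 12 mm across stands out of the nut on its axis, up to 115 mm.
- nut: Brass compression nut, upright hexagon 32 mm across flats (37 across corners, flats 18.5 long), 18 mm high, with a low round collar on top. Origin on its axis at its underside, 60 mm above the counter. Its y axis is normal to a pair of flats, x points at a corner, z up. Turns about z; clockwise from above (yaw falling) tightens. Stays at its height as it turns.
- nut_top (a point): Top face of the nut on its axis, 18 mm above its origin; turns with it. The nut starts 0.7 to 1.4 rad short of finger-tight (unknown) and turns there against only 0.06 N m (backwards too); then it meets the ferrule, which turns on with it, and stays, only at 0.45 N m, always the same. A clear rise of the felt torque, by 0.15 N m or more, means finger-tight.
- wrench: Dark steel open-end wrench, 10 mm thick, 0.15 kg, flat in its tray. Origin: middle of the jaw (where the nut's axis comes), on the underside. x points out of the mouth; handle to -x, 14 mm wide, to x=-169. Jaw faces parallel to x at y=+/-16.7 (gap 33.4: play on the nut 0.08 rad each way) from x=-20 (jaw bottom) to 10; lips flare to x=21; head 56 wide. Centre of mass x=-61.
- wrench_grip (a point): Middle of the wrench's handle, 80 mm behind the jaw's middle (wrench x = -80 mm) and at half its thickness: a good place to grip, across the 14 mm width.
- tray: Fixed shallow open steel tray, 270 mm (its x) by 170 mm (its y), floor 4 mm thick, rim 14 mm high, walls 4 mm. Origin: centre of its underside on the counter.
- reagent: Bystander: brown glass bottle with black cap, 44 mm across, 75 mm tall, loose. Origin: centre of underside.
- pot: Bystander: clear specimen pot with white lid, 48 mm across, 60 mm tall, loose. Origin: centre of underside.
- slidebox: Bystander: grey slide box 70 x 85 x 32 mm, loose. Origin: centre of underside.
Things that resemble listed ones, but are neither listed nor needed, are in the scene too. Of the things that look like the wrench, take the one that is farthest to the robot's right at the start. Of the things that look like the fitting, the larger one is meant.

How it is judged:
By the outcome, as a careful person would: the job done as asked, in the order asked, and still so for the second after the job is handed in, with the robot touching nothing.
It also fails if it takes over 72 s, if anything falls off the work surface, if the arm or the gripper's body presses on something with over 40 N, if the wrist force passes 120 N, or if a joint passes its speed limit or range.

## Working session

There is one attempt and no reset: what is moved stays moved. The work goes in short steps, Python scripts to look and compute and a tool call to move; the robot and the scene stay as the last step left them, time stands still between calls to the robot, and variables do not carry over. Pictures are saved under pics/ and viewed, at most 10 in all, crops included, and the job is handed in when it is done.

Besides the shell and the picture viewer there is one more tool, called after "Emit:" as a command line: name --argument value ..., lists and objects as JSON in quotes. jog_arm: Moves the arm, as the interface text tells. Its arguments: {"type":"object","properties":{"targets":{"type":"array","items":{"type":"array","items":{"type":"array","items":{"type":"number"}}}},"force":{"type":"number"}},"required":["targets"]}

```bash
mkdir -p pics; ls
python3 - <<'E'
from plant import robot
import cv2,pickle
o=robot.get_obs();print({k:(v if not hasattr(v,'round') else v.round(3)) for k,v in o.items()})
for n in ("scene","top","wrist"):
    d=robot.get_image(n);cv2.imwrite(f"pics/{n}0.png",d["img"]);pickle.dump(d,open(f"{n}0.pkl","wb"));print(n,(-d["R"].T@d["t"]).round(3))
E
```

```text
pics
{'time': 0.0, 'joint_positions': array([67.447, 36.058,  2.201, 86.995, -1.546, 57.086, -1.145]), 'qd': array([-0.173,  0.016, -0.025,  0.088,  0.073, -0.03 ,  0.025]), 'joint_efforts': array([ 0.0000e+00, -5.4972e+01,  1.1440e+00, -1.8664e+01, -5.2000e-02,
        2.4000e-02,  0.0000e+00]), 'eef_pos': array([ 0.209, -0.615,  0.205]), 'tool_rot': array([[ 0.947,  0.322, -0.001],
       [ 0.322, -0.947,  0.002],
       [-0.   , -0.002, -1.   ]]), 'wrist_force': array([ 0.07 , -0.335,  0.316]), 'wrist_torque': array([ 0.005, -0.029,  0.   ]), 'gripper_force': 0.0, 'grip_width': 0.09404406603423675}
scene [1.337 0.007 0.692]
top [0.403 0.006 0.975]
wrist [ 0.284 -0.589  0.383]
```

View pics/top0.png

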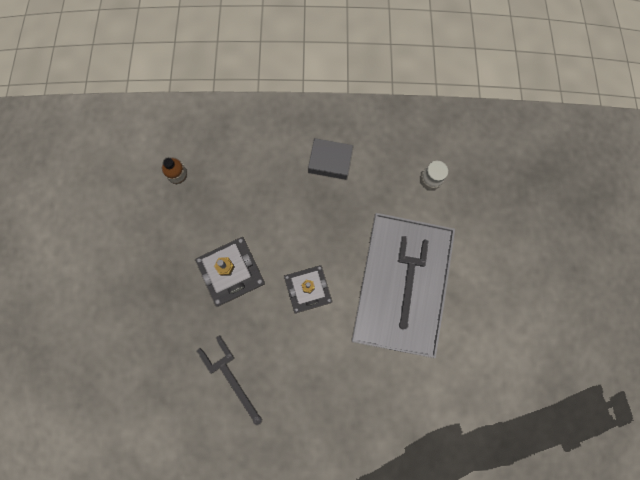

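View pics/scene0.png

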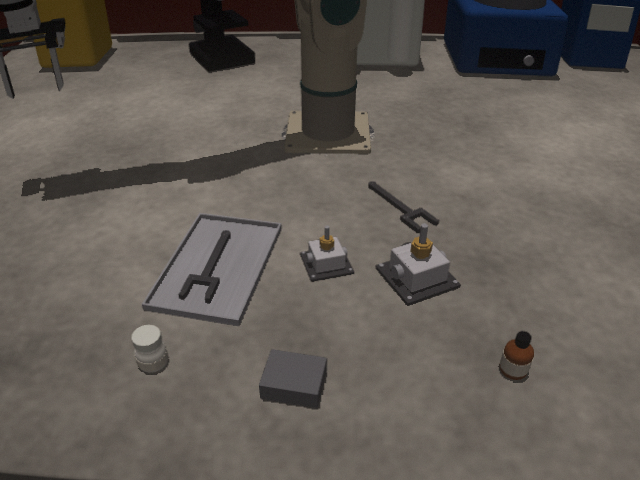

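The top view shows the large fitting at (230,270), the smaller lookalike fitting at (308,288), the tray wrench at (408,283) and the decoy wrench at (230,380). The scene view agrees: fitting (420,265), decoy fitting (327,255), tray wrench (205,265), decoy wrench (405,205). The robot's right is image-right in the top view, so I want the tray wrench and the larger fitting at (230,270).

```bash
cat > h.py <<'E'
import numpy as np,cv2,pickle
def ray(d,uv,z):
    uv=np.float64(uv).reshape(-1,1,2)
    n=cv2.undistortPoints(uv,d["mtx"],d["D"]).reshape(-1,2)
    z=np.broadcast_to(z,len(n))
    r=np.c_[n,np.ones(len(n))]@d["R"]; c=-d["R"].T@d["t"]
    return c+r*((z-c[2])/r[:,2])[:,None]
def proj(d,X):
    return cv2.projectPoints(np.float64(X).reshape(-1,1,3),cv2.Rodrigues(d["R"])[0],d["t"],d["mtx"],d["D"])[0].reshape(-1,2)
E
python3 - <<'E'
from h import *
d=pickle.load(open("top0.pkl","rb"));im=d["img"];hsv=cv2.cvtColor(im,cv2.COLOR_BGR2HSV)
def blob(m,box):
    x0,y0,x1,y1=box;k=np.zeros_like(m);k[y0:y1,x0:x1]=m[y0:y1,x0:x1]
    c=max(cv2.findContours(k,cv2.RETR_EXTERNAL,cv2.CHAIN_APPROX_NONE)[0],key=cv2.contourArea);return c
g=cv2.cvtColor(im,cv2.COLOR_BGR2GRAY)
m=((g<75)*255).astype(np.uint8)
for nm,box,z in(("fit",(185,228,275,312),.008),("small",(278,258,338,318),.006)):
    c=blob(m,box);p=ray(d,cv2.boxPoints(cv2.minAreaRect(c)),z);print(nm,p.mean(0).round(4),[np.linalg.norm(p[i]-p[i-1]).round(4) for i in range(4)],np.degrees(np.arctan2(*(p[1]-p[0])[[1,0]])).round(1))
b=((hsv[...,1]>110)&(hsv[...,0]>10)&(hsv[...,0]<30)).astype(np.uint8)*255
c=blob(b,(205,245,250,290));P=ray(d,c.reshape(-1,2),.078);print("nut",P.mean(0).round(4),np.ptp(P,0).round(4))
c=blob(m,(385,225,440,335));P=ray(d,c.reshape(-1,2),.014)[:,:2];
q=ray(d,cv2.boxPoints(cv2.minAreaRect(c)),.014);print("wr",q.round(4).tolist(),[np.linalg.norm(q[i]-q[i-1]).round(4) for i in range(4)])
for nm,uv,z in(("bottle",(178,178),0),("pot",(432,184),0),("box",(330,160),.03)):print(nm,ray(d,[uv],z)[0].round(3))
print("tray",ray(d,[(377,215),(453,230),(434,355),(352,342)],.014).round(4).tolist())
a=cv2.resize(im[225:315,180:340],None,fx=5,fy=5,interpolation=3)
cv2.imwrite("pics/crop0.png",np.vstack([a[:, :400],cv2.resize(im[220:340,360:460],(400,480))[:450]])if 0 else np.hstack([a[:,:400],cv2.resize(im[220:340,360:460],(375,450),interpolation=3)]))
E
```

```text
fit [0.5436 0.1634 0.008 ] [np.float64(0.1099), np.float64(0.1114), np.float64(0.1104), np.float64(0.1092)] -64.0
small [ 0.4891 -0.0022  0.006 ] [np.float64(0.0392), np.float64(0.0818), np.float64(0.0393), np.float64(0.0812)] -79.6
nut [0.5441 0.1636 0.078 ] [0.031  0.0346 0.    ]
wr [[0.4365, -0.1598, 0.014], [0.6206, -0.1894, 0.014], [0.6136, -0.2442, 0.014], [0.4293, -0.2127, 0.014]] [np.float64(0.0533), np.float64(0.1865), np.float64(0.0552), np.float64(0.1869)]
bottle [0.746 0.286 0.   ]
pot [ 0.741 -0.263  0.   ]
box [ 0.779 -0.04   0.03 ]
tray [[0.6656, -0.1393, 0.014], [0.6364, -0.2993, 0.014], [0.3798, -0.2508, 0.014], [0.4047, -0.0866, 0.014]]
```

View pics/crop0.png

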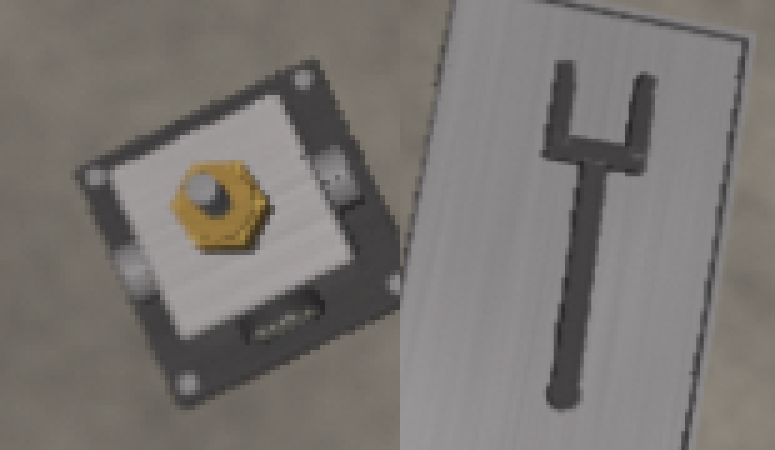

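The crop confirms the pair. The left half shows the fitting with its nut at crop (220,205), near full-image (224,266). The right half shows the wrench in the tray, mouth pointing up the image. The plate measures 110 mm and the wrench about 187 mm, so both match the sizes given.

The manual's scale: shifts go in shares of 80 cm and turns go in shares of pi rad. Converting my numbers, -62.9 cm / 80 = -0.7863, 56.8 cm / 80 = 0.71, -1.24 rad / 3.1416 = -0.3947.

Emit:
jog_arm --targets '[[[0,0.71,-0.7863,0,0,0,-0.3947],[0,0.71,-0.7863,0,0,0,-0.3947],[0,0.71,-0.7863,0,0,0,-0.3947],[0,0.71,-0.7863,0,0,0,-0.3947],[0,0.71,-0.7863,0,0,0,-0.3947],[0,0.71,-0.7863,0,0,0,-0.3947],[0,0.71,-0.7863,0,0,0,-0.3947],[0,0.71,-0.7863,0,0,0,-0.3947],[0,0.71,-0.7863,0,0,0,-0.3947],[0,0.71,-0.7863,0,0,0,-0.3947],[0,0.71,-0.7863,0,0,0,-0.3947],[0,0.71,-0.7863,0,0,0,-0.3947]]]'

```text
time: 1.35
eef_pos: [0.4471, -0.0626, 0.2056]
tool_rot: [[0.003, 1.0, 0.0], [1.0, -0.003, -0.0], [-0.0, 0.0, -1.0]]
wrist_force: [0.5, -0.3, 0.5]
grip_width: 0.094
gripper_force: 0.0
```

Scaled: 22.6 cm / 80 = 0.2825, 9.7 cm / 80 = 0.1213.

Emit:
jog_arm --targets '[[[0,0.2825,0.1213,0.05,0,0,0],[0,0.2825,0.1213,0.05,0,0,0],[0,0.2825,0.1213,0.05,0,0,0],[0,0.2825,0.1213,0.05,0,0,0],[0,0.2825,0.1213,0.05,0,0,0],[0,0.2825,0.1213,0.05,0,0,0],[0,0.2825,0.1213,0.05,0,0,0],[0,0.2825,0.1213,0.05,0,0,0]]]'

```text
time: 2.15
eef_pos: [0.5439, 0.1595, 0.1653]
tool_rot: [[0.005, 1.0, -0.001], [1.0, -0.005, -0.002], [-0.002, -0.001, -1.0]]
wrist_force: [1.3, -0.1, -0.3]
grip_width: 0.094
gripper_force: 0.0
```

Run:
```python
from plant import robot
from h import *
d=robot.get_image("wrist");pickle.dump(d,open("w1.pkl","wb"));im=d["img"];cv2.imwrite("pics/w1.png",im)
o=robot.get_obs();print(o["time"],o["eef_pos"].round(4),o["joint_positions"].round(1))
g=[0.544,0.1635]
print(proj(d,[[*g,.078],[*g,.115]]).round(0))
```

```text
2.2 [0.5441 0.1592 0.1655] [ -5.9  33.1 -20.3 102.5  15.1  47.1 -33.9]
[[327. 238.]
 [328. 256.]]
```

View pics/w1.png

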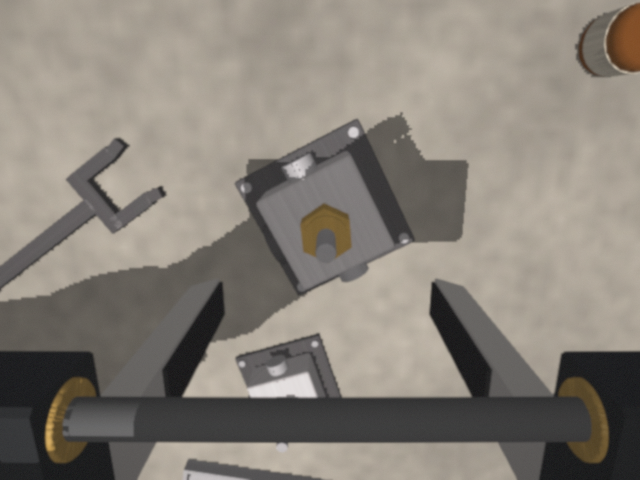

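The wrist view shows the fitting at about (325,215), with the nut hexagon around (326,233). Its left flat is at column 302 and its right flat at column 350, nearly along the finger-closing direction. I'll measure the yaw precisely.

Run:
```python
from h import *
d=pickle.load(open("w1.pkl","rb"));im=d["img"];hsv=cv2.cvtColor(im,cv2.COLOR_BGR2HSV)
b=((hsv[...,1]>110)&(hsv[...,0]>8)&(hsv[...,0]<35)).astype(np.uint8)*255
k=np.zeros_like(b);k[190:290,280:370]=b[190:290,280:370]
c=max(cv2.findContours(cv2.morphologyEx(k,cv2.MORPH_CLOSE,np.ones((5,5))),cv2.RETR_EXTERNAL,cv2.CHAIN_APPROX_NONE)[0],key=cv2.contourArea)
a=cv2.approxPolyDP(cv2.convexHull(c),3,True).reshape(-1,2);print(a.tolist())
P=ray(d,a,.078);print(P[:,:2].round(4).tolist())
for i in range(len(P)):
    e=P[i]-P[i-1];print(np.linalg.norm(e).round(4),np.degrees(np.arctan2(e[1],e[0])).round(1))
# six-fold support width vs angle: min width at flat normals
H=ray(d,cv2.convexHull(c).reshape(-1,2),.078)[:,:2];
t=np.radians(np.arange(-30,150,2));
w=[np.ptp(H@[np.cos(x),np.sin(x)]) for x in t];
for n in(0,60,120):
    s=[(np.ptp(H@[np.cos(np.radians(n+x)),np.sin(np.radians(n+x))]),n+x) for x in range(-29,30)];print(min(s))
tc=ray(d,[(a[:,0].min()+a[:,0].max())/2*np.array([1,0])+[0,238]],.078);print(tc)
```

```text
[[326, 205], [347, 216], [350, 246], [337, 255], [314, 255], [304, 250], [301, 224], [305, 217]]
[[0.5432, 0.1854], [0.5566, 0.1782], [0.5587, 0.1582], [0.5502, 0.1521], [0.5352, 0.1521], [0.5287, 0.1556], [0.5271, 0.1731], [0.5298, 0.1777]]
0.0155 29.9
0.0152 -28.3
0.0201 -84.0
0.0104 -144.1
0.0151 179.7
0.0073 151.9
0.0176 95.2
0.0053 60.0
(np.float64(0.030548534232710423), 5)
(np.float64(0.033398946584535544), 89)
(np.float64(0.033096562102062216), 125)
[[0.54277472 0.16367251 0.078     ]]
```

Scaled: 10.4 cm / 80 = 0.13, 7 cm / 80 = 0.0875, -0.09 rad / 3.1416 = -0.0286.

Emit:
jog_arm --targets '[[[0,0.0056,-0.0006,0.0375,0,0,-0.0286],[0,0.0056,-0.0006,0.0875,0,0,-0.0286],[0,0.0056,-0.0006,0.13,0,0,-0.0286],[0,0.0056,-0.0006,0.13,0,0,-0.0286],[0,0.0056,-0.0006,0.13,0,0,-0.0286],[0,0.0056,-0.0006,0.13,0,0,-0.0286]]]' --force 15

```text
time: 2.8
eef_pos: [0.5453, 0.1658, 0.0635]
tool_rot: [[-0.086, 0.996, 0.003], [0.996, 0.086, 0.001], [0.001, 0.003, -1.0]]
wrist_force: [1.0, 0.8, 0.1]
grip_width: 0.094
gripper_force: 0.0
```

```bash
cat > st.py <<'E'
from plant import robot
import numpy as np
o=robot.get_obs();R=o["tool_rot"]
print(o["time"],"p",o["eef_pos"].round(4),"yawx %.2f"%np.degrees(np.arctan2(R[1,0],R[0,0])),"q",o["joint_positions"].round(1),"F",o["wrist_force"].round(2),"M",o["wrist_torque"].round(3),"w %.4f f %.1f"%(o["grip_width"],o["gripper_force"]))
E
python3 st.py
```

```text
2.8 p [0.5453 0.1658 0.0635] yawx 94.92 q [ -8.3  41.4 -17.9 106.7  20.9  34.9 -34.3] F [1.01 0.76 0.07] M [-0.103 -0.136  0.044] w 0.0940 f 0.0
```

Emit:
jog_arm --targets '[[[0.5,0,0,0,0,0,0],[0.6,0,0,0,0,0,0],[0.7,0,0,0,0,0,0],[0.8,0,0,0,0,0,0],[0.8,0,0,0,0,0,0],[0.8,0,0,0,0,0,0],[0.8,0,0,0,0,0,0],[0.8,0,0,0,0,0,0]]]' --force 15

```text
time: 3.6
eef_pos: [0.5438, 0.1659, 0.0614]
tool_rot: [[-0.087, 0.996, -0.0], [0.996, 0.087, -0.0], [-0.0, -0.0, -1.0]]
wrist_force: [0.0, 1.0, -0.4]
grip_width: 0.0336
gripper_force: 0.0
```

```bash
python3 st.py
```

```text
3.6 p [0.5438 0.1659 0.0614] yawx 94.99 q [ -8.4  41.6 -17.9 106.8  20.9  34.8 -34.3] F [ 0.02  1.05 -0.38] M [-0.014 -0.099  0.01 ] w 0.0336 f 0.0
```

Emit:
jog_arm --targets '[[[1,0,0,0,0,0,0],[1,0,0,0,0,0,0],[1,0,0,0,0,0,0],[1,0,0,0,0,0,0]]]' --force 15

```text
time: 4.0
eef_pos: [0.5432, 0.1658, 0.0614]
tool_rot: [[-0.087, 0.996, -0.001], [0.996, 0.087, -0.0], [-0.0, -0.001, -1.0]]
wrist_force: [-3.6, 0.1, 2.1]
grip_width: 0.0319
gripper_force: 15.0
```

```bash
python3 st.py
```

```text
4.0 p [0.5432 0.1658 0.0614] yawx 94.99 q [ -8.4  41.6 -17.9 106.8  20.9  34.8 -34.3] F [-3.62  0.07  2.06] M [-0.089  0.515  0.017] w 0.0319 f 15.0
```

Scaled: 0.4 rad / 3.1416 = 0.1273.

Emit:
jog_arm --targets '[[[1,0,0,0,0,0,0.0127],[1,0,0,0,0,0,0.0255],[1,0,0,0,0,0,0.0382],[1,0,0,0,0,0,0.0509],[1,0,0,0,0,0,0.0637],[1,0,0,0,0,0,0.0764],[1,0,0,0,0,0,0.0891],[1,0,0,0,0,0,0.1019],[1,0,0,0,0,0,0.1146],[1,0,0,0,0,0,0.1273]]]'

```text
time: 5.0
eef_pos: [0.5438, 0.1658, 0.0614]
tool_rot: [[0.311, 0.95, -0.0], [0.95, -0.311, -0.0], [-0.0, -0.0, -1.0]]
wrist_force: [-3.0, -0.1, 0.9]
grip_width: 0.0321
gripper_force: 15.0
```

```bash
python3 st.py
```

```text
5.0 p [0.5438 0.1658 0.0614] yawx 71.87 q [-12.4  41.  -11.5 106.9  13.8  33.4 -50.8] F [-2.98 -0.08  0.86] M [-0.127  0.731  0.037] w 0.0321 f 15.0
```

Scaled: 0.24 rad / 3.1416 = 0.0764.

Emit:
jog_arm --targets '[[[1,0,0,0,0,0,0.0159],[1,0,0,0,0,0,0.0318],[1,0,0,0,0,0,0.0477],[1,0,0,0,0,0,0.0637],[1,0,0,0,0,0,0.0764],[1,0,0,0,0,0,0.0828],[1,0,0,0,0,0,0.0828]]]' --force 12

```text
time: 5.7
eef_pos: [0.5441, 0.1656, 0.0615]
tool_rot: [[0.543, 0.84, 0.0], [0.84, -0.543, -0.0], [-0.0, 0.001, -1.0]]
wrist_force: [-1.7, -1.5, -0.3]
grip_width: 0.0319
gripper_force: 12.0
```

```bash
python3 st.py
```

```text
5.7 p [0.5441 0.1656 0.0615] yawx 57.12 q [-15.   40.8  -7.5 107.    9.1  32.8 -61.2] F [-1.69 -1.47 -0.25] M [-0.236  0.46  -0.062] w 0.0319 f 12.0
```

Scaled: 0.09 rad / 3.1416 = 0.0286.

Emit:
jog_arm --targets '[[[1,0,0,0,0,0,0.0095],[1,0,0,0,0,0,0.0191],[1,0,0,0,0,0,0.0286]]]'

```text
time: 6.0
eef_pos: [0.5442, 0.1656, 0.0615]
tool_rot: [[0.618, 0.786, 0.001], [0.786, -0.618, -0.0], [0.0, 0.001, -1.0]]
wrist_force: [-0.7, -1.2, -2.2]
grip_width: 0.0318
gripper_force: 12.0
```

```bash
python3 st.py
```

```text
6.0 p [0.5442 0.1656 0.0615] yawx 51.86 q [-15.9  40.7  -6.1 107.    7.4  32.6 -64.8] F [-0.66 -1.2  -2.16] M [-0.459  0.249  0.085] w 0.0318 f 12.0
```

Scaled: 0.08 rad / 3.1416 = 0.0255.

Emit:
jog_arm --targets '[[[1,0,0,0,0,0,0.0095],[1,0,0,0,0,0,0.0191],[1,0,0,0,0,0,0.0255]]]'

```text
time: 6.3
eef_pos: [0.5443, 0.1655, 0.0615]
tool_rot: [[0.678, 0.735, 0.001], [0.735, -0.678, -0.0], [0.0, 0.001, -1.0]]
wrist_force: [-0.1, -2.6, -3.4]
grip_width: 0.0319
gripper_force: 12.0
```

```bash
python3 st.py
```

```text
6.3 p [0.5443 0.1655 0.0615] yawx 47.30 q [-16.7  40.7  -4.8 107.    5.9  32.5 -68. ] F [-0.07 -2.63 -3.39] M [-0.574  0.039  0.085] w 0.0319 f 12.0
```

Scaled: 0.08 rad / 3.1416 = 0.0255.

Emit:
jog_arm --targets '[[[1,0,0,0,0,0,0.0095],[1,0,0,0,0,0,0.0191],[1,0,0,0,0,0,0.0255]]]'

```text
time: 6.6
eef_pos: [0.5443, 0.1654, 0.0615]
tool_rot: [[0.735, 0.678, 0.001], [0.678, -0.735, -0.0], [0.0, 0.001, -1.0]]
wrist_force: [1.1, -2.9, -4.9]
grip_width: 0.032
gripper_force: 12.0
```

```bash
python3 st.py
```

```text
6.6 p [0.5443 0.1654 0.0615] yawx 42.71 q [-17.5  40.6  -3.6 107.1   4.4  32.4 -71.2] F [ 1.06 -2.86 -4.94] M [-0.854 -0.283  0.032] w 0.0320 f 12.0
```

Scaled: 0.08 rad / 3.1416 = 0.0255.

Emit:
jog_arm --targets '[[[1,0,0,0,0,0,0.0095],[1,0,0,0,0,0,0.0191],[1,0,0,0,0,0,0.0255]]]'

```text
time: 6.9
eef_pos: [0.5445, 0.1656, 0.0616]
tool_rot: [[0.786, 0.618, 0.001], [0.618, -0.786, -0.0], [0.001, 0.001, -1.0]]
wrist_force: [2.3, -3.5, -4.0]
grip_width: 0.0319
gripper_force: 12.1
```

```bash
python3 st.py
```

```text
6.9 p [0.5445 0.1656 0.0616] yawx 38.18 q [-18.3  40.6  -2.3 107.1   2.9  32.3 -74.3] F [ 2.35 -3.49 -3.96] M [-0.985 -0.524  0.381] w 0.0319 f 12.1
```

Emit:
jog_arm --targets '[[[1,0,0,0,0,0,0],[1,0,0,0,0,0,0]]]'

```text
time: 7.1
eef_pos: [0.5445, 0.1655, 0.0615]
tool_rot: [[0.785, 0.619, 0.001], [0.619, -0.785, -0.0], [0.001, 0.001, -1.0]]
wrist_force: [2.5, -4.9, -3.6]
grip_width: 0.0318
gripper_force: 12.0
```

```bash
python3 st.py
```

```text
7.1 p [0.5445 0.1655 0.0615] yawx 38.27 q [-18.3  40.6  -2.3 107.1   2.9  32.3 -74.3] F [ 2.52 -4.87 -3.61] M [-1.094 -0.659  0.294] w 0.0318 f 12.0
```

Felt torque rose from about 0.08 to 0.29 N m and stays there: the nut is finger-tight after about 0.99 rad, within the expected 0.7–1.4. Its flat normals lie at 8.3° mod 60. Next I release, lift and go to the wrench.

Scaled: 19.8 cm / 80 = 0.2475, -18 cm / 80 = -0.225, -0.9 rad / 3.1416 = -0.2865.

Emit:
jog_arm --targets '[[[0,0,0,0,0,0,0],[0,0,0,0,0,0,0],[0,0,0,0,0,0,0],[0,0,0,-0.05,0,0,0],[0,0,0,-0.1,0,0,0],[0,0,0,-0.15,0,0,0],[0,-0.0375,0.0375,-0.15,0,0,-0.0477],[0,-0.075,0.0825,-0.15,0,0,-0.0955],[0,-0.1125,0.125,-0.15,0,0,-0.1432],[0,-0.15,0.165,-0.15,0,0,-0.191],[0,-0.1875,0.2063,-0.15,0,0,-0.2387],[0,-0.225,0.2475,-0.15,0,0,-0.2865]]]'

```text
time: 8.3
eef_pos: [0.525, -0.102, 0.1819]
tool_rot: [[-0.004, 1.0, 0.001], [1.0, 0.004, 0.001], [0.001, 0.001, -1.0]]
wrist_force: [0.4, -0.0, -0.3]
grip_width: 0.0937
gripper_force: 0.0
```

```bash
python3 st.py
```

```text
8.3 p [ 0.525  -0.102   0.1819] yawx 90.22 q [ 20.   29.  -17.6 106.6  11.7  46.   -3.5] F [ 0.44 -0.04 -0.3 ] M [-0.013 -0.122 -0.03 ] w 0.0937 f 0.0
```

Scaled: -9.8 cm / 80 = -0.1225, -9 cm / 80 = -0.1125, -1.4 rad / 3.1416 = -0.4456.

Emit:
jog_arm --targets '[[[0,-0.0375,0,0.0125,0,0,-0.0477],[0,-0.075,-0.0038,0.025,0,0,-0.0955],[0,-0.1125,-0.0075,0.0375,0,0,-0.1432],[0,-0.1225,-0.0075,0.05,0,0,-0.191],[0,-0.1225,-0.0075,0.0625,0,0,-0.2387],[0,-0.1225,-0.0075,0.075,0,0,-0.2865],[0,-0.1225,-0.0075,0.075,0,0,-0.3342],[0,-0.1225,-0.0075,0.075,0,0,-0.382],[0,-0.1225,-0.0075,0.075,0,0,-0.4297],[0,-0.1225,-0.0075,0.075,0,0,-0.4456],[0,-0.1225,-0.0075,0.075,0,0,-0.4456],[0,-0.1225,-0.0075,0.075,0,0,-0.4456]]]'

```text
time: 9.5
eef_pos: [0.519, -0.1987, 0.1217]
tool_rot: [[-0.985, 0.174, 0.0], [0.174, 0.985, 0.0], [-0.0, 0.0, -1.0]]
wrist_force: [-1.1, -0.3, 0.1]
grip_width: 0.0941
gripper_force: 0.0
```

```bash
python3 st.py
python3 - <<'E'
from plant import robot
from h import *
d=robot.get_image("wrist");pickle.dump(d,open("w2.pkl","wb"));cv2.imwrite("pics/w2.png",d["img"])
t=robot.get_image("top");pickle.dump(t,open("t2.pkl","wb"));cv2.imwrite("pics/t2.png",t["img"])
E
```

```text
9.5 p [ 0.519  -0.1987  0.1217] yawx 169.96 q [ 41.9  39.1 -37.5 106.3  32.3  45.7  67.3] F [-1.14 -0.29  0.11] M [ 0.067 -0.121  0.04 ] w 0.0941 f 0.0
```

View pics/w2.png

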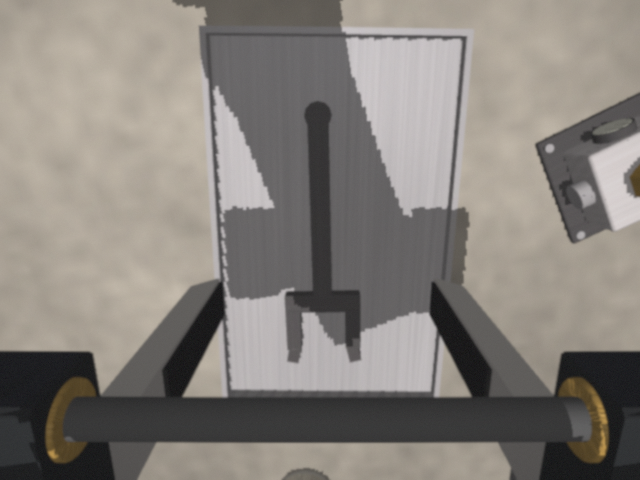

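The wrist view shows the wrench running from its tail knob at (318,113), along the handle, to the jaw bottom at (322,298) and lips near row 360. I'll measure the handle line and the jaw bottom.

Run:
```python
from h import *
d=pickle.load(open("w2.pkl","rb"));g=cv2.cvtColor(d["img"],cv2.COLOR_BGR2GRAY)
L=[];Rr=[]
for r in range(140,280,10):
    row=g[r,290:350].astype(int);df=np.diff(cv2.GaussianBlur(g[r:r+1,290:350],(5,1),0)[0].astype(int))
    L.append((290.5+df.argmin(),r));Rr.append((290.5+df.argmax(),r))
l=ray(d,L,.014);q=ray(d,Rr,.014);print(np.linalg.norm(l-q,axis=1).round(4))
m=(l+q)/2;v=cv2.fitLine(np.float32(m[:,:2]),cv2.DIST_HUBER,0,.01,.01).ravel();print(v, np.degrees(np.arctan2(v[1],v[0])))
c=np.where(g[80:300,318]<60)[0]+80;print(c.min(),g[285:310,330],)
col=g[95:110,318];print(col)
print("tail",ray(d,[(318,102)],.012),"jaw back",ray(d,[(322,291)],.014),"lip",ray(d,[(294,361),(354,361)],.014))
```

```text
[0.0138 0.0138 0.0133 0.0133 0.0141 0.0135 0.0136 0.0137 0.0145 0.0139
 0.014  0.0141 0.0134 0.0135]
[ 0.98798615 -0.15454239  0.5027616  -0.20019534] -8.890258
103 [57 54 58 56 55 54 52 50 51 49 52 54 53 52 50 52 53 51 51 52 52 53 53 54
 53]
[106 105 104 103 103  95  74  60  58  54  53  53  52  52  50]
tail [[ 0.43050898 -0.18830022  0.012     ]] jaw back [[ 0.55931632 -0.20886298  0.014     ]] lip [[ 0.61211249 -0.24001148  0.014     ]
 [ 0.62008429 -0.19509171  0.014     ]]
```

Scaled: 11.4 cm / 80 = 0.1425, 10.5 cm / 80 = 0.1313, -0.02 rad / 3.1416 = -0.0064.

Emit:
jog_arm --targets '[[[0,0.0013,-0.0045,0.0375,0,0,-0.0064],[0,0.0013,-0.0045,0.075,0,0,-0.0064],[0,0.0013,-0.0045,0.1125,0,0,-0.0064],[0.4,0.0013,-0.0045,0.1313,0,0,-0.0064],[0.5,0.0013,-0.0045,0.1425,0,0,-0.0064],[0.6,0.0013,-0.0045,0.1425,0,0,-0.0064],[0.7,0.0013,-0.0045,0.1425,0,0,-0.0064],[0.7,0.0013,-0.0045,0.1425,0,0,-0.0064]]]' --force 40

```text
time: 10.4
eef_pos: [0.5182, -0.2026, 0.0087]
tool_rot: [[-0.988, 0.153, 0.002], [0.153, 0.988, -0.001], [-0.002, -0.0, -1.0]]
wrist_force: [0.2, 1.1, 0.7]
grip_width: 0.0575
gripper_force: 0.0
```

```bash
python3 st.py
```

```text
10.4 p [ 0.5182 -0.2026  0.0087] yawx 171.18 q [ 37.1  48.1 -29.5 109.8  41.9  33.2  60.8] F [0.2  1.12 0.75] M [ 0.059 -0.119  0.004] w 0.0575 f 0.0
```

Emit:
jog_arm --targets '[[[1,0,0,0,0,0,0],[1,0,0,0,0,0,0],[1,0,0,0,0,0,0],[1,0,0,0,0,0,0],[1,0,0,0,0,0,0],[1,0,0,0,0,0,0],[1,0,0,0,0,0,0]]]'

```text
time: 11.1
eef_pos: [0.5172, -0.2024, 0.0075]
tool_rot: [[-0.988, 0.153, -0.0], [0.153, 0.988, -0.0], [0.0, -0.0, -1.0]]
wrist_force: [0.2, 0.2, 1.2]
grip_width: 0.0136
gripper_force: 40.0
```

```bash
python3 st.py
```

```text
11.1 p [ 0.5172 -0.2024  0.0075] yawx 171.18 q [ 37.1  48.2 -29.4 109.8  42.   33.2  60.8] F [0.23 0.18 1.22] M [ 0.045 -0.063  0.016] w 0.0136 f 40.0
```

Scaled: 22 cm / 80 = 0.275, 18.5 cm / 80 = 0.2313, 0.6 rad / 3.1416 = 0.191.

Emit:
jog_arm --targets '[[[1,0,0,-0.0125,0,0,0],[1,0,0,-0.0375,0,0,0],[1,0,0,-0.075,0,0,0],[1,0,0,-0.1188,0,0,0],[1,0,0,-0.1625,0,0,0],[1,0,0.0188,-0.2,0,0,0.0159],[1,0.0063,0.0563,-0.2163,0,0,0.0414],[1,0.0125,0.1,-0.2163,0,0,0.07],[1,0.0188,0.1438,-0.2163,0,0,0.0987],[1,0.025,0.1875,-0.2163,0,0,0.1273],[1,0.0313,0.2313,-0.2163,0,0,0.1592],[1,0.0375,0.275,-0.2163,0,0,0.191]]]'

```text
time: 12.3
eef_pos: [0.5208, 0.0211, 0.181]
tool_rot: [[-0.726, 0.687, -0.0], [0.687, 0.726, 0.0], [0.0, 0.0, -1.0]]
wrist_force: [0.8, -0.2, -2.1]
grip_width: 0.0133
gripper_force: 40.0
```

```bash
python3 st.py
```

```text
12.3 p [0.5208 0.0211 0.181 ] yawx 136.59 q [ 16.1  30.1 -31.7 108.4  21.   47.3  20.1] F [ 0.76 -0.15 -2.1 ] M [ 0.008 -0.184 -0.053] w 0.0133 f 40.0
```

Scaled: 21.4 cm / 80 = 0.2675, 16.1 cm / 80 = 0.2013, 0.67 rad / 3.1416 = 0.2133.

Emit:
jog_arm --targets '[[[1,0.0313,0.0325,0,0,0,0.0255],[1,0.0625,0.0663,0,0,0,0.0509],[1,0.0938,0.1,0,0,0,0.0764],[1,0.125,0.1338,0,0,0,0.1019],[1,0.1563,0.1675,0,0,0,0.1305],[1,0.1875,0.2013,0,0,0,0.1592],[1,0.2188,0.2338,0,0,0,0.1878],[1,0.2375,0.255,0,0,0,0.2037],[1,0.25,0.2675,0,0,0,0.2133],[1,0.25,0.2675,0,0,0,0.2133],[1,0.25,0.2675,0,0,0,0.2133],[1,0.25,0.2675,0,0,0,0.2133]]]'

```text
time: 13.5
eef_pos: [0.5221, 0.3107, 0.1805]
tool_rot: [[-0.145, 0.989, -0.0], [0.989, 0.145, -0.001], [-0.001, -0.0, -1.0]]
wrist_force: [-0.5, 0.3, -1.4]
grip_width: 0.0131
gripper_force: 40.0
```

```bash
python3 st.py
python3 - <<'E'
from plant import robot
from h import *
d=robot.get_image("wrist");pickle.dump(d,open("w3.pkl","wb"))
t=robot.get_image("top");pickle.dump(t,open("t3.pkl","wb"))
print(proj(t,[.5445,.1655,.078]).round())
a=t["img"][180:320,150:310]
cv2.imwrite("pics/c3.png",np.hstack([cv2.resize(a,(480,420),interpolation=3),cv2.resize(d["img"],(320,420))]))
E
```

```text
13.5 p [0.5221 0.3107 0.1805] yawx 98.36 q [-21.2  35.1 -19.7  95.2  14.2  52.3 -38. ] F [-0.46  0.3  -1.44] M [-0.031 -0.076 -0.019] w 0.0131 f 40.0
[[223. 265.]]
```

View pics/c3.png

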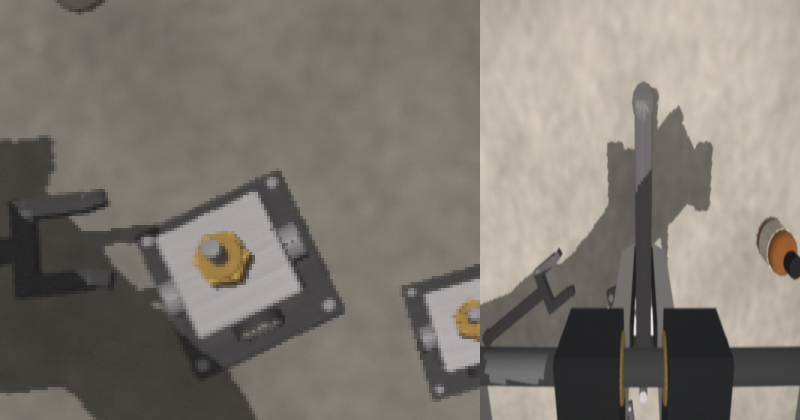

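The composite shows the open jaw held left of the nut. Its lips are at crop (105,197) and (110,280), the nut is at crop (222,258), and the wrist half shows the handle straight in the fingers. I'll measure both in the same top view.

Run:
```python
from h import *
d=pickle.load(open("t3.pkl","rb"));im=d["img"];hsv=cv2.cvtColor(im,cv2.COLOR_BGR2HSV)
p=np.array([.5221,.3107]);R=np.array([[-.145,.989],[.989,.145]])
L=ray(d,[(150+105/3,180+197/3),(150+110/3,180+280/3)],.187)[:,:2]
print("lips tool frame",((L-p)@R).round(4), "mid",(((L.mean(0)-p))@R).round(4))
u=cv2.resize(im[240:295,200:250],None,fx=8,fy=8,interpolation=cv2.INTER_CUBIC);h=cv2.cvtColor(u,cv2.COLOR_BGR2HSV)
b=((h[...,1]>110)&(h[...,0]>8)&(h[...,0]<35)&(h[...,2]>90)).astype(np.uint8)*255
c=max(cv2.findContours(b,cv2.RETR_EXTERNAL,cv2.CHAIN_APPROX_NONE)[0],key=cv2.contourArea);hull=cv2.convexHull(c).reshape(-1,2)
P=ray(d,(hull+.5)/8-.5+[200,240],.078)[:,:2]
print("ext",P.min(0),P.max(0),"mid",(P.min(0)+P.max(0))/2)
a=cv2.approxPolyDP(hull.reshape(-1,1,2),10,True).reshape(-1,2);A=ray(d,(a+.5)/8-.5+[200,240],.078)[:,:2];print(A.round(4).tolist())
for i in range(len(A)):
    e=A[i]-A[i-1];print(np.linalg.norm(e).round(4),(np.degrees(np.arctan2(e[1],e[0]))+90)%60)
g=np.radians
for n in(8,68,128):
    v=np.array([np.cos(g(n)),np.sin(g(n))]);s=P@v;print(n,np.ptp(s).round(4),((s.min()+s.max())/2-v@[.5445,.1655]).round(4))
```

```text
lips tool frame [[-0.1034  0.0228]
 [-0.1023 -0.0246]] mid [-0.1028 -0.0009]
ext [0.52667822 0.1456649 ] [0.56073402 0.18090955] mid [0.54370612 0.16328722]
[[0.5607, 0.1585], [0.546, 0.1457], [0.5296, 0.1528], [0.5267, 0.1667], [0.5391, 0.1798], [0.5439, 0.1805], [0.558, 0.1745]]
0.0162 9.547410345277015
0.0196 11.132832055878737
0.0179 6.498654294157461
0.0142 11.661638407164219
0.018 16.294105769443718
0.0049 38.572385372697426
0.0153 6.919921571536619
8 0.0329 -0.0011
68 0.0325 -0.002
128 0.0313 -0.0011
```

Scaled: 11.3 cm / 80 = 0.1413, 11 cm / 80 = 0.1375.

Emit:
jog_arm --targets '[[[1,0,0.0013,0.0375,0,0,0],[1,0,0.0013,0.075,0,0,0],[1,0,0.0013,0.1125,0,0,0],[1,0,0.0013,0.1375,0,0,0],[1,0,0.0013,0.1413,0,0,0],[1,0,0.0013,0.1413,0,0,0],[1,0,0.0013,0.1413,0,0,0],[1,0,0.0013,0.1413,0,0,0]]]'

```text
time: 14.4
eef_pos: [0.5239, 0.3131, 0.069]
tool_rot: [[-0.146, 0.989, 0.002], [0.989, 0.146, 0.001], [0.001, 0.002, -1.0]]
wrist_force: [-0.3, -0.0, -1.5]
grip_width: 0.0133
gripper_force: 40.0
```

```bash
cat >> st.py <<'E'
e=o["eef_pos"][:2]-[.5445,.1655];print("rel along,across",(e@R[:2,:2])[0].round(4),(e@R[:2,:2])[1].round(4))
E
python3 st.py
```

```text
14.4 p [0.5239 0.3131 0.069 ] yawx 98.41 q [-23.2  43.3 -16.7 100.   18.1  39.2 -41.4] F [-0.3  -0.04 -1.53] M [ 0.028 -0.074 -0.033] w 0.0133 f 40.0
rel along,across 0.149 0.0012
```

Scaled: -2.5 cm / 80 = -0.0313, -2 cm / 80 = -0.025.

Emit:
jog_arm --targets '[[[1,-0.0125,-0.0013,0,0,0,0],[1,-0.025,-0.0013,0,0,0,0],[1,-0.0313,-0.0013,0,0,0,0],[1,-0.0313,-0.0013,0,0,0,0],[1,-0.0313,-0.0013,0,0,0,0],[1,-0.0313,-0.0013,0,0,0,0]]]'

```text
time: 15.0
eef_pos: [0.5255, 0.2883, 0.0675]
tool_rot: [[-0.147, 0.989, 0.0], [0.989, 0.147, 0.001], [0.001, 0.0, -1.0]]
wrist_force: [1.0, 0.4, -1.3]
grip_width: 0.0132
gripper_force: 40.0
```

```bash
python3 st.py
python3 - <<'E'
from plant import robot
from h import *
t=robot.get_image("top");pickle.dump(t,open("t4.pkl","wb"))
cv2.imwrite("pics/c4.png",cv2.resize(t["img"][215:315,160:290],(780,600),interpolation=3))
E
```

```text
15.0 p [0.5255 0.2883 0.0675] yawx 98.44 q [-21.   42.8 -16.8 101.7  18.5  38.2 -39.7] F [ 1.    0.37 -1.26] M [ 0.005 -0.132 -0.031] w 0.0132 f 40.0
rel along,across 0.1242 -0.0007
```

View pics/c4.png

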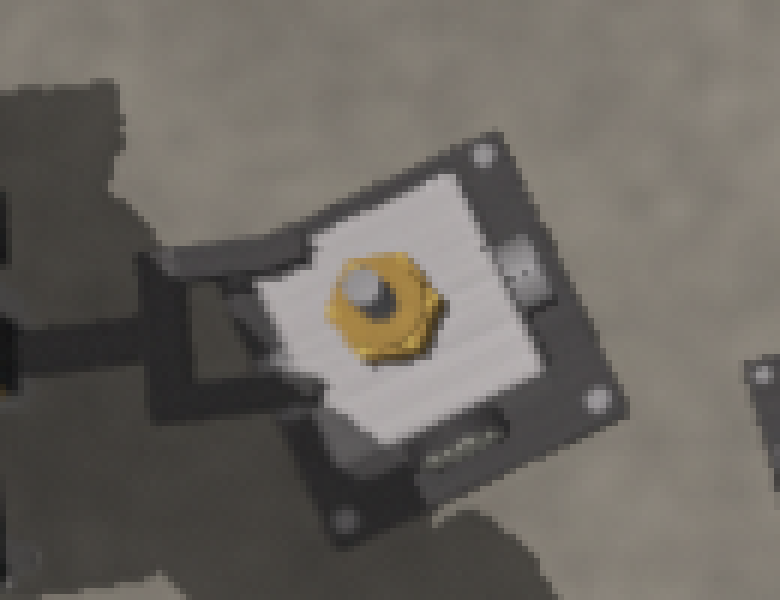

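The crop shows the jaw just short of the nut at the right height. Its midline is at about (315,320) and meets the nut at (386,306), 1–2 mm low in the image, so I nudge +1 mm in tool y while sliding on.

Scaled: -2 cm / 80 = -0.025, -1.5 cm / 80 = -0.0188.

Emit:
jog_arm --targets '[[[1,-0.0063,0.0013,0,0,0,0],[1,-0.0125,0.0015,0,0,0,0],[1,-0.0188,0.0015,0,0,0,0],[1,-0.025,0.0015,0,0,0,0],[1,-0.025,0.0015,0,0,0,0],[1,-0.025,0.0015,0,0,0,0]]]'

```text
time: 15.65
eef_pos: [0.5298, 0.268, 0.0675]
tool_rot: [[-0.146, 0.989, 0.0], [0.989, 0.146, 0.0], [0.0, 0.0, -1.0]]
wrist_force: [0.5, -1.1, -1.6]
grip_width: 0.0127
gripper_force: 40.0
```

```bash
python3 st.py
```

```text
15.65 p [0.5298 0.268  0.0675] yawx 98.40 q [-19.   42.5 -16.9 102.6  18.7  37.7 -38.2] F [ 0.52 -1.06 -1.63] M [-0.    -0.155 -0.042] w 0.0127 f 40.0
rel along,across 0.1035 0.0004
```

Scaled: -1.2 cm / 80 = -0.015, -0.8 cm / 80 = -0.01.

Emit:
jog_arm --targets '[[[1,-0.005,0,0,0,0,0],[1,-0.01,0,0,0,0,0],[1,-0.015,0,0,0,0,0],[1,-0.015,0,0,0,0,0],[1,-0.015,0,0,0,0,0]]]'

```text
time: 16.15
eef_pos: [0.5305, 0.2576, 0.0675]
tool_rot: [[-0.147, 0.989, -0.001], [0.989, 0.147, 0.002], [0.002, -0.001, -1.0]]
wrist_force: [-2.7, 3.3, -1.1]
grip_width: 0.0129
gripper_force: 40.1
```

```bash
python3 st.py
```

```text
16.15 p [0.5305 0.2576 0.0675] yawx 98.45 q [-17.8  42.2 -17.1 103.2  18.8  37.3 -37.3] F [-2.7   3.35 -1.08] M [ 1.08   0.553 -0.22 ] w 0.0129 f 40.1
rel along,across 0.0932 -0.0003
```

Scaled: -0.6 cm / 80 = -0.0075, -0.4 cm / 80 = -0.005.

Emit:
jog_arm --targets '[[[1,0.0025,-0.0008,0,0,0,0],[1,0.0025,-0.0013,0,0,0,0],[1,-0.0013,-0.0013,0,0,0,0],[1,-0.005,-0.0013,0,0,0,0],[1,-0.0075,-0.0013,0,0,0,0],[1,-0.0075,-0.0013,0,0,0,0]]]'

```text
time: 16.75
eef_pos: [0.5305, 0.2561, 0.0682]
tool_rot: [[-0.149, 0.989, 0.001], [0.989, 0.149, 0.008], [0.008, 0.002, -1.0]]
wrist_force: [-4.2, 11.1, -1.4]
grip_width: 0.0132
gripper_force: 40.1
```

```bash
python3 st.py
```

```text
16.75 p [0.5305 0.2561 0.0682] yawx 98.56 q [-17.3  42.1 -17.3 103.6  18.7  36.9 -36.9] F [-4.23 11.11 -1.41] M [ 2.707  0.995 -0.166] w 0.0132 f 40.1
rel along,across 0.0917 -0.0003
```

Scaled: 1 cm / 80 = 0.0125, 0.8 cm / 80 = 0.01, -0.045 rad / 3.1416 = -0.0143.

Emit:
jog_arm --targets '[[[1,0.01,0,0,0,0,0],[1,0.0125,-0.0025,0,0,0,-0.0064],[1,0.0125,-0.005,0,0,0,-0.0143],[1,0.0088,-0.005,0,0,0,-0.0143],[1,0.005,-0.005,0,0,0,-0.0143],[1,0.0013,-0.005,0,0,0,-0.0143],[1,0.0013,-0.005,0,0,0,-0.0143]]]'

```text
time: 17.45
eef_pos: [0.5269, 0.2538, 0.068]
tool_rot: [[-0.192, 0.981, 0.001], [0.981, 0.192, 0.005], [0.005, 0.002, -1.0]]
wrist_force: [-3.3, 5.9, -0.9]
grip_width: 0.0131
gripper_force: 40.1
```

```bash
python3 st.py;  python3 - <<'E'
from plant import robot
from h import *
t=robot.get_image("top");pickle.dump(t,open("t5.pkl","wb"))
cv2.imwrite("pics/c5.png",cv2.resize(t["img"][235:295,185:265],(800,600),interpolation=3))
E
```

```text
17.45 p [0.5269 0.2538 0.068 ] yawx 101.05 q [-17.   41.9 -17.8 104.2  19.6  36.8 -35.3] F [-3.31  5.89 -0.89] M [ 1.501  0.733 -0.136] w 0.0131 f 40.1
rel along,across 0.0901 -0.0003
```

View pics/c5.png

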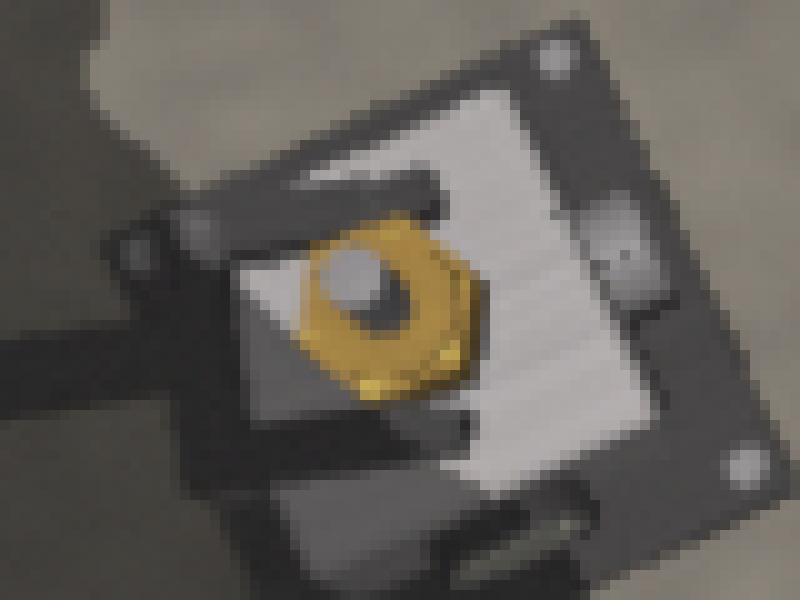

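The crop shows the jaw around the nut, but the nut's flats slope about -14° in the image and the jaw's about -8°. Nut corners (315,240) and (370,400) are wedging. I'll check whether the nut has been turned back since t3.

Run:
```python
from h import *
for f in("top0","t3","t4","t5"):
    d=pickle.load(open(f+".pkl","rb"));im=d["img"]
    u=cv2.resize(im[240:295,200:250],None,fx=8,fy=8,interpolation=cv2.INTER_CUBIC);h=cv2.cvtColor(u,cv2.COLOR_BGR2HSV)
    b=((h[...,1]>110)&(h[...,0]>8)&(h[...,0]<35)&(h[...,2]>60)).astype(np.uint8)*255
    c=max(cv2.findContours(b,cv2.RETR_EXTERNAL,cv2.CHAIN_APPROX_NONE)[0],key=cv2.contourArea);hull=cv2.convexHull(c).reshape(-1,2)
    P=ray(d,(hull+.5)/8-.5+[200,240],.078)[:,:2]
    # edge-length-weighted sixfold direction
    E=np.roll(P,-1,0)-P;z=(E[:,0]+1j*E[:,1]);S=(np.abs(z)*np.exp(6j*np.angle(z*1j))).sum()/np.abs(z).sum()
    print(f,"yaw mod60 %.1f conf %.2f"%(np.degrees(np.angle(S))/6%60,abs(S)))
    a=cv2.approxPolyDP(hull.reshape(-1,1,2),10,True).reshape(-1,2);A=ray(d,(a+.5)/8-.5+[200,240],.078)[:,:2]
    print([(1000*np.linalg.norm(A[i]-A[i-1])).round(1).tolist() for i in range(len(A))],[((np.degrees(np.arctan2(*(A[i]-A[i-1])[::-1]))+90+30)%60-30).round(0).tolist() for i in range(len(A))], P.min(0).round(4),P.max(0).round(4))
```

```text
top0 yaw mod60 5.4 conf 0.79
[17.5, 17.6, 8.2, 11.5, 16.7, 20.4, 16.1] [6.0, 8.0, 26.0, 2.0, 3.0, 7.0, 5.0] [0.5271 0.1451] [0.5605 0.1812]
t3 yaw mod60 10.3 conf 0.72
[16.2, 21.6, 15.1, 15.7, 21.7, 17.0] [10.0, 9.0, 8.0, 12.0, 13.0, 8.0] [0.5265 0.1451] [0.5607 0.1809]
t4 yaw mod60 10.5 conf 0.74
[16.2, 21.4, 15.6, 15.7, 21.6, 17.0] [10.0, 9.0, 8.0, 12.0, 13.0, 8.0] [0.5264 0.1451] [0.5607 0.1809]
t5 yaw mod60 19.7 conf 0.56
[11.2, 20.4, 12.8, 7.1, 15.8, 17.4, 12.1, 11.9] [17.0, 18.0, 27.0, -5.0, 14.0, 22.0, 25.0, -4.0] [0.5262 0.1464] [0.5621 0.1805]
```

The nut sits at about 18° now against 10° before, so my jamming push turned it back roughly 0.14 rad. Running that down with the wrench would break the instructions. I'll lay the wrench back, re-snug the nut with the fingers and then seat the wrench with the corrected axis, about (0.5433, 0.1646).

Scaled: -13 cm / 80 = -0.1625, -11.5 cm / 80 = -0.1438, -0.07 rad / 3.1416 = -0.0223.

Emit:
jog_arm --targets '[[[1,0.0125,0,0,0,0,0],[1,0.0375,0,0,0,0,0],[1,0.0688,0,0,0,0,0],[1,0.0875,0,-0.025,0,0,0],[1,0.0875,0,-0.0625,0,0,0],[1,0.0875,0,-0.1063,0,0,0],[1,0.075,0,-0.1438,0,0,0],[1,0.0375,-0.01,-0.1438,0,0,-0.0223],[1,-0.0125,-0.0188,-0.1438,0,0,-0.0541],[1,-0.0625,-0.025,-0.1438,0,0,-0.0859],[1,-0.1125,-0.0313,-0.1438,0,0,-0.1178],[1,-0.1625,-0.0375,-0.1438,0,0,-0.1496]]]'

```text
time: 18.7
eef_pos: [0.5236, 0.1149, 0.1829]
tool_rot: [[-0.618, 0.786, 0.002], [0.786, 0.618, -0.001], [-0.002, 0.001, -1.0]]
wrist_force: [0.7, 0.5, -1.5]
grip_width: 0.0134
gripper_force: 40.0
```

```bash
python3 st.py
cat > go.py <<'E'
import sys,numpy as np
from plant import robot
# usage: go.py x y z yaw -> shift (cm) and turn about tool z needed from here
x,y,z,w=map(float,sys.argv[1:]);o=robot.get_obs();R=o["tool_rot"]
print("shift cm",((np.array([x,y,z])-o["eef_pos"])@R*100).round(2),"turn",round(-np.radians((w-np.degrees(np.arctan2(R[1,0],R[0,0]))+180)%360-180 if 0 else -np.radians(w-np.degrees(np.arctan2(R[1,0],R[0,0]))),3))
E
python3 go.py .5172 -.2024 .18 171.2
```

```text
18.7 p [0.5236 0.1149 0.1829] yawx 128.15 q [  4.1  30.6 -29.  106.2  19.5  48.1   3.4] F [ 0.75  0.47 -1.51] M [ 0.012 -0.133  0.012] w 0.0134 f 40.0
rel along,across -0.0269 -0.0476  File "go.py", line 5
    print("shift cm",((np.array([x,y,z])-o["eef_pos"])@R*100).round(2),"turn",round(-np.radians((w-np.degrees(np.arctan2(R[1,0],R[0,0]))+180)%360-180 if 0 else -np.radians(w-np.degrees(np.arctan2(R[1,0],R[0,0]))),3))
         ^
SyntaxError: '(' was never closed
```

Scaled: -24.5 cm / 80 = -0.3063, -23.5 cm / 80 = -0.2938, -0.75 rad / 3.1416 = -0.2387.

Emit:
jog_arm --targets '[[[1,-0.0375,-0.0313,0,0,0,-0.0318],[1,-0.075,-0.0625,0,0,0,-0.0637],[1,-0.1125,-0.0938,0,0,0,-0.0955],[1,-0.15,-0.125,0,0,0,-0.1273],[1,-0.1875,-0.1563,0,0,0,-0.1592],[1,-0.225,-0.1875,0,0,0,-0.191],[1,-0.2625,-0.2163,0,0,0,-0.2165],[1,-0.2938,-0.2413,0,0,0,-0.2324],[1,-0.3063,-0.2513,0.0125,0,0,-0.2387],[1,-0.3063,-0.2513,0.05,0,0,-0.2387],[1,-0.3063,-0.2513,0.0875,0,0,-0.2387],[1,-0.3063,-0.2513,0.125,0,0,-0.2387]]]'

```text
time: 19.9
eef_pos: [0.5149, -0.1994, 0.0812]
tool_rot: [[-0.987, 0.158, 0.001], [0.158, 0.987, -0.0], [-0.001, -0.0, -1.0]]
wrist_force: [0.0, 0.6, -1.0]
grip_width: 0.0136
gripper_force: 40.0
```

```bash
cat > go.py <<'E'
import sys,numpy as np
from plant import robot
# usage: go.py x y z yaw -> shift (cm) and turn about tool z needed from here
x,y,z,w=map(float,sys.argv[1:]);o=robot.get_obs();R=o["tool_rot"]
print("shift cm",((np.array([x,y,z])-o["eef_pos"])@R*100).round(2),"turn",np.radians(np.degrees(np.arctan2(R[1,0],R[0,0]))-w).round(3))
E
python3 st.py;python3 go.py .5172 -.2024 .008 171.2
```

```text
19.9 p [ 0.5149 -0.1994  0.0812] yawx 170.89 q [ 40.6  42.  -35.1 108.5  36.   40.9  65.2] F [ 0.05  0.55 -1.03] M [ 0.014 -0.154  0.051] w 0.0136 f 40.0
rel along,across -0.0286 -0.365
shift cm [-0.26 -0.26  7.32] turn -0.005
```

Scaled: 7.4 cm / 80 = 0.0925, 7.3 cm / 80 = 0.0913.

Emit:
jog_arm --targets '[[[1,-0.0025,-0.0013,0.0313,0,0,0],[1,-0.0025,-0.0013,0.0625,0,0,0],[1,-0.0025,-0.0013,0.085,0,0,0],[1,-0.0025,-0.0013,0.0913,0,0,0],[1,-0.0025,-0.0013,0.0925,0,0,0],[1,-0.0025,-0.0013,0.0925,0,0,0],[1,-0.0025,-0.0013,0.0925,0,0,0],[1,-0.0025,-0.0013,0.0925,0,0,0]]]'

```text
time: 20.7
eef_pos: [0.517, -0.201, 0.0092]
tool_rot: [[-0.987, 0.158, 0.001], [0.158, 0.987, -0.0], [-0.001, -0.0, -1.0]]
wrist_force: [0.1, 0.3, -1.0]
grip_width: 0.0134
gripper_force: 40.0
```

```bash
python3 st.py
```

```text
20.7 p [ 0.517  -0.201   0.0092] yawx 170.89 q [ 37.1  48.  -29.5 110.   41.9  33.2  60.3] F [ 0.1   0.29 -1.03] M [ 0.01  -0.158  0.081] w 0.0134 f 40.0
rel along,across -0.0309 -0.3663
```

Scaled: -17 cm / 80 = -0.2125, -13 cm / 80 = -0.1625.

Emit:
jog_arm --targets '[[[1,0,0,0.0013,0,0,0],[1,0,0,0.0021,0,0,0],[1,0,0,0.0021,0,0,0],[1,0,0,0.0021,0,0,0],[0.8,0,0,0.0021,0,0,0],[0.6,0,0,0.0021,0,0,0],[0.3,0,0,0.0021,0,0,0],[0,0,0,0.0021,0,0,0],[0,0,0,-0.0375,0,0,0],[0,0,0,-0.1,0,0,0],[0,0,0,-0.1625,0,0,0],[0,0,0,-0.2125,0,0,0]]]'

```text
time: 21.9
eef_pos: [0.5169, -0.2006, 0.181]
tool_rot: [[-0.987, 0.158, 0.002], [0.158, 0.987, 0.0], [-0.002, 0.0, -1.0]]
wrist_force: [1.0, -0.1, -0.0]
grip_width: 0.0716
gripper_force: 0.0
```

```bash
python3 st.py; python3 go.py .5433 .1648 .17 107
python3 - <<'E'
from plant import robot
from h import *
t=robot.get_image("top");pickle.dump(t,open("t6.pkl","wb"))
import h
d=t;im=d["img"];u=cv2.resize(im[240:295,200:250],None,fx=8,fy=8,interpolation=cv2.INTER_CUBIC);hh=cv2.cvtColor(u,cv2.COLOR_BGR2HSV)
b=((hh[...,1]>110)&(hh[...,0]>8)&(hh[...,0]<35)&(hh[...,2]>60)).astype(np.uint8)*255
c=max(cv2.findContours(b,cv2.RETR_EXTERNAL,cv2.CHAIN_APPROX_NONE)[0],key=cv2.contourArea);hull=cv2.convexHull(c).reshape(-1,2)
P=ray(d,(hull+.5)/8-.5+[200,240],.078)[:,:2];E=np.roll(P,-1,0)-P;z=(E[:,0]+1j*E[:,1]);S=(np.abs(z)*np.exp(6j*np.angle(z*1j))).sum()/np.abs(z).sum();print(np.degrees(np.angle(S))/6%60,abs(S))
E
```

```text
21.9 p [ 0.5169 -0.2006  0.181 ] yawx 170.93 q [ 44.9  34.9 -41.4 103.3  28.5  52.6  71.7] F [ 1.02 -0.08 -0.05] M [-0.03  -0.208  0.007] w 0.0716 f 0.0
rel along,across -0.0305 -0.3659
shift cm [ 3.16 36.5   1.1 ] turn 1.116
24.963028362003854 0.5772214227107593
```

Scaled: 36.5 cm / 80 = 0.4563, 1.1 cm / 80 = 0.0138, 1.03 rad / 3.1416 = 0.3279.

Emit:
jog_arm --targets '[[[0,0.0063,0.05,0,0,0,0.0382],[0,0.0125,0.1063,0,0,0,0.0796],[0,0.0175,0.1625,0.005,0,0,0.121],[0,0.0225,0.2188,0.01,0,0,0.1623],[0,0.0275,0.275,0.0138,0,0,0.2037],[0,0.0325,0.3313,0.0138,0,0,0.2451],[0,0.0375,0.3875,0.0138,0,0,0.2865],[0,0.0388,0.4313,0.0138,0,0,0.3183],[0,0.0394,0.4563,0.0138,0,0,0.3279],[0,0.0394,0.4563,0.0138,0,0,0.3279],[0,0.0394,0.4563,0.0138,0,0,0.3279],[0,0.0394,0.4563,0.0138,0,0,0.3279]]]'

```text
time: 23.15
eef_pos: [0.543, 0.1623, 0.1671]
tool_rot: [[-0.371, 0.929, -0.001], [0.929, 0.371, -0.002], [-0.001, -0.001, -1.0]]
wrist_force: [1.1, -0.4, -0.1]
grip_width: 0.0943
gripper_force: 0.0
```

```bash
python3 st.py
cat > nut.py <<'E'
from plant import robot
from h import *
d=robot.get_image("wrist");pickle.dump(d,open("wn.pkl","wb"));im=d["img"]
uv=proj(d,[.5433,.1646,.078])[0].astype(int);x,y=uv;print(uv)
u=cv2.resize(im[y-50:y+50,x-50:x+50],None,fx=4,fy=4,interpolation=cv2.INTER_CUBIC);hh=cv2.cvtColor(u,cv2.COLOR_BGR2HSV)
b=((hh[...,1]>110)&(hh[...,0]>8)&(hh[...,0]<35)).astype(np.uint8)*255
c=max(cv2.findContours(b,cv2.RETR_EXTERNAL,cv2.CHAIN_APPROX_NONE)[0],key=cv2.contourArea);a=cv2.approxPolyDP(cv2.convexHull(c),8,True).reshape(-1,2)
A=ray(d,(a+.5)/4-.5+[x-50,y-50],.078)[:,:2]
for i in range(len(A)):
    e=A[i]-A[i-1];print((np.linalg.norm(e)*1000).round(1),((np.degrees(np.arctan2(e[1],e[0]))+90)%60).round(1),A[i].round(4))
cv2.imwrite("pics/nut_%d.png"%robot.get_obs()["time"],u)
E
python3 nut.py
```

```text
23.15 p [0.543  0.1623 0.1671] yawx 111.79 q [ -4.4  33.3 -23.3 102.4  17.2  47.8 -14.1] F [ 1.06 -0.43 -0.06] M [-0.062 -0.106  0.015] w 0.0943 f 0.0
rel along,across -0.0024 -0.0026
[328 240]
14.7 21.9 [0.5348 0.1844]
16.2 22.7 [0.5508 0.1823]
21.0 25.8 [0.56   0.1634]
8.8 25.2 [0.5549 0.1562]
15.7 53.1 [0.5405 0.15  ]
8.2 21.2 [0.5324 0.1513]
19.2 22.5 [0.5251 0.169 ]
3.9 51.0 [0.5257 0.1728]
```

Scaled: 10.5 cm / 80 = 0.1313, 0.05 cm / 80 = 0.0006, -0.03 rad / 3.1416 = -0.0095.

Emit:
jog_arm --targets '[[[0,0.0025,0.0006,0.0375,0,0,-0.0095],[0,0.0025,0.0006,0.0875,0,0,-0.0095],[0.3,0.0025,0.0006,0.125,0,0,-0.0095],[0.4,0.0025,0.0006,0.1313,0,0,-0.0095],[0.5,0.0025,0.0006,0.1313,0,0,-0.0095],[0.6,0.0025,0.0006,0.1313,0,0,-0.0095],[0.6,0.0025,0.0006,0.1313,0,0,-0.0095],[0.6,0.0025,0.0006,0.1313,0,0,-0.0095]]]' --force 14

```text
time: 24.0
eef_pos: [0.5438, 0.1668, 0.0639]
tool_rot: [[-0.4, 0.916, 0.002], [0.916, 0.4, 0.001], [-0.0, 0.002, -1.0]]
wrist_force: [-0.8, 0.5, 0.5]
grip_width: 0.0492
gripper_force: 0.0
```

```bash
python3 st.py;python3 go.py .5433 .1648 .0612 113.5
```

```text
24.0 p [0.5438 0.1668 0.0639] yawx 113.59 q [ -7.4  41.6 -19.6 106.8  22.6  35.3 -17.4] F [-0.8   0.46  0.47] M [-0.022 -0.058 -0.027] w 0.0492 f 0.0
rel along,across 0.0015 -0.0001
shift cm [-0.16 -0.12  0.27] turn 0.002
```

Scaled: -0.15 cm / 80 = -0.0019, -0.1 cm / 80 = -0.0013.

Emit:
jog_arm --targets '[[[0.62,-0.0019,-0.0013,0.0013,0,0,0],[0.62,-0.0019,-0.0013,0.0013,0,0,0],[1,-0.0019,-0.0013,0.0013,0,0,0],[1,-0.0019,-0.0013,0.0013,0,0,0],[1,-0.0019,-0.0013,0.0013,0,0,0],[1,-0.0019,-0.0013,0.0013,0,0,0],[1,-0.0019,-0.0013,0.0013,0,0,0]]]' --force 14

```text
time: 24.7
eef_pos: [0.5431, 0.1649, 0.0617]
tool_rot: [[-0.4, 0.916, 0.001], [0.916, 0.4, 0.0], [-0.0, 0.001, -1.0]]
wrist_force: [1.2, 0.4, 1.7]
grip_width: 0.0318
gripper_force: 14.0
```

```bash
python3 st.py
```

```text
24.7 p [0.5431 0.1649 0.0617] yawx 113.60 q [ -7.3  41.7 -19.5 107.   22.7  35.1 -17.4] F [1.24 0.39 1.71] M [-0.101 -0.566 -0.059] w 0.0318 f 14.0
rel along,across 0.0 -0.0016
```

Scaled: 0.12 rad / 3.1416 = 0.0382.

Emit:
jog_arm --targets '[[[1,0,0,0,0,0,0.0095],[1,0,0,0,0,0,0.0191],[1,0,0,0,0,0,0.0286],[1,0,0,0,0,0,0.0382]]]'

```text
time: 25.1
eef_pos: [0.5431, 0.1649, 0.0617]
tool_rot: [[-0.285, 0.958, 0.001], [0.958, 0.285, 0.0], [-0.0, 0.001, -1.0]]
wrist_force: [3.7, -0.3, 1.5]
grip_width: 0.0319
gripper_force: 14.0
```

```bash
python3 st.py
```

```text
25.1 p [0.5431 0.1649 0.0617] yawx 106.58 q [ -8.5  41.5 -17.6 107.   20.6  34.6 -22.5] F [ 3.69 -0.3   1.48] M [-0.148 -0.841  0.051] w 0.0319 f 14.0
rel along,across -0.0002 -0.0015
```

Scaled: 0.05 rad / 3.1416 = 0.0159.

Emit:
jog_arm --targets '[[[1,0,0,0,0,0,0.008],[1,0,0,0,0,0,0.0159]]]'

```text
time: 25.3
eef_pos: [0.5431, 0.1649, 0.0617]
tool_rot: [[-0.238, 0.971, 0.001], [0.971, 0.238, 0.0], [-0.0, 0.001, -1.0]]
wrist_force: [3.2, -0.9, 2.2]
grip_width: 0.0319
gripper_force: 14.0
```

```bash
python3 st.py
```

```text
25.3 p [0.5431 0.1649 0.0617] yawx 103.74 q [ -9.   41.4 -16.8 107.   19.8  34.4 -24.5] F [ 3.16 -0.93  2.21] M [-0.2   -0.972  0.072] w 0.0319 f 14.0
rel along,across -0.0002 -0.0015
```

Scaled: 0.04 rad / 3.1416 = 0.0127.

Emit:
jog_arm --targets '[[[1,0,0,0,0,0,0.0064],[1,0,0,0,0,0,0.0127]]]'

```text
time: 25.5
eef_pos: [0.5431, 0.1649, 0.0617]
tool_rot: [[-0.199, 0.98, 0.001], [0.98, 0.199, 0.0], [0.0, 0.001, -1.0]]
wrist_force: [4.4, -1.3, 2.5]
grip_width: 0.0318
gripper_force: 14.0
```

```bash
python3 st.py
```

```text
25.5 p [0.5431 0.1649 0.0617] yawx 101.48 q [ -9.4  41.3 -16.2 107.   19.1  34.2 -26.1] F [ 4.41 -1.29  2.49] M [-0.149 -1.094  0.1  ] w 0.0318 f 14.0
rel along,across -0.0003 -0.0015
```

Scaled: 0.04 rad / 3.1416 = 0.0127.

Emit:
jog_arm --targets '[[[1,0,0,0,0,0,0.0064],[1,0,0,0,0,0,0.0127]]]'

```text
time: 25.7
eef_pos: [0.5431, 0.1649, 0.0617]
tool_rot: [[-0.16, 0.987, 0.001], [0.987, 0.16, 0.0], [0.0, 0.001, -1.0]]
wrist_force: [5.4, 0.1, 3.2]
grip_width: 0.032
gripper_force: 14.0
```

```bash
python3 st.py
```

```text
25.7 p [0.5431 0.1649 0.0617] yawx 99.20 q [ -9.8  41.2 -15.5 107.1  18.4  34.1 -27.8] F [5.37 0.13 3.21] M [-0.137 -1.292  0.248] w 0.0320 f 14.0
rel along,across -0.0004 -0.0015
```

Scaled: 0.015 rad / 3.1416 = 0.0048.

Emit:
jog_arm --targets '[[[1,0,0,0,0,0,0.0048],[1,0,0,0,0,0,0.0048]]]'

```text
time: 25.9
eef_pos: [0.5431, 0.165, 0.0616]
tool_rot: [[-0.147, 0.989, 0.001], [0.989, 0.147, 0.0], [0.0, 0.001, -1.0]]
wrist_force: [4.7, 0.1, 2.4]
grip_width: 0.0322
gripper_force: 14.1
```

```bash
python3 st.py
```

```text
25.9 p [0.5431 0.165  0.0616] yawx 98.44 q [ -9.9  41.2 -15.3 107.1  18.2  34.  -28.3] F [4.68 0.12 2.37] M [-0.125 -1.423  0.381] w 0.0322 f 14.1
rel along,across -0.0003 -0.0015
```

Scaled: -24 cm / 80 = -0.3, -20 cm / 80 = -0.25, -0.88 rad / 3.1416 = -0.2801.

Emit:
jog_arm --targets '[[[0,0,0,0,0,0,0],[0,0,0,0,0,0,0],[0,0,0,0,0,0,0],[0,0,0,-0.05,0,0,0],[0,0,0,-0.1,0,0,0],[0,0,0,-0.1375,0,0,0],[0,-0.05,-0.0125,-0.15,0,0,-0.0477],[0,-0.1,-0.025,-0.15,0,0,-0.0955],[0,-0.15,-0.0375,-0.15,0,0,-0.1432],[0,-0.2,-0.05,-0.15,0,0,-0.191],[0,-0.25,-0.0625,-0.15,0,0,-0.2387],[0,-0.3,-0.075,-0.15,0,0,-0.2801]]]'

```text
time: 27.1
eef_pos: [0.5166, -0.0827, 0.181]
tool_rot: [[-0.859, 0.512, -0.002], [0.512, 0.859, 0.0], [0.002, -0.001, -1.0]]
wrist_force: [0.6, 0.0, -0.5]
grip_width: 0.094
gripper_force: 0.0
```

```bash
sed -i 's/\[.5445,.1655\]/[.5431,.1648]/' st.py; python3 st.py;python3 go.py .517 -.201 .1217 170.9
```

```text
27.1 p [ 0.5166 -0.0827  0.181 ] yawx 149.18 q [ 29.2  30.9 -34.4 107.9  22.8  48.3  42.3] F [ 0.58  0.03 -0.54] M [ 0.031 -0.188  0.026] w 0.0940 f 0.0
rel along,across -0.1041 -0.2261
shift cm [ -6.11 -10.13   5.93] turn -0.379
```

Scaled: -10 cm / 80 = -0.125, -7 cm / 80 = -0.0875, -0.38 rad / 3.1416 = -0.121.

Emit:
jog_arm --targets '[[[0,-0.025,-0.0438,0.0125,0,0,-0.0382],[0,-0.0563,-0.0875,0.0375,0,0,-0.0796],[0,-0.075,-0.125,0.0688,0,0,-0.1178],[0,-0.075,-0.125,0.0738,0,0,-0.121],[0,-0.075,-0.125,0.0738,0,0,-0.121],[0,-0.075,-0.125,0.0738,0,0,-0.121]]]'

```text
time: 27.7
eef_pos: [0.518, -0.1961, 0.1229]
tool_rot: [[-0.987, 0.162, -0.0], [0.162, 0.987, 0.001], [0.0, 0.001, -1.0]]
wrist_force: [-0.2, -0.6, 0.0]
grip_width: 0.094
gripper_force: 0.0
```

```bash
python3 st.py
cat > wr.py <<'E'
from plant import robot
from h import *
d=robot.get_image("wrist");pickle.dump(d,open("w7.pkl","wb"));g=cv2.cvtColor(d["img"],cv2.COLOR_BGR2GRAY)
L=[];Q=[]
for r in range(140,280,10):
    df=np.diff(cv2.GaussianBlur(g[r:r+1,290:350],(5,1),0)[0].astype(int));L.append((290.5+df.argmin(),r));Q.append((290.5+df.argmax(),r))
l=ray(d,L,.014);q=ray(d,Q,.014);print(np.median(np.linalg.norm(l-q,axis=1)).round(4))
v=cv2.fitLine(np.float32(((l+q)/2)[:,:2]),cv2.DIST_HUBER,0,.01,.01).ravel();print(v.round(4),np.degrees(np.arctan2(v[1],v[0])).round(2))
c=int(np.median([a[0]+b[0] for a,b in zip(L[:3],Q[:3])])/2);col=g[60:140,c].astype(int);t=60+np.diff(col).argmin();print("tail px",c,t,ray(d,[(c,t)],.012)[0].round(4))
cv2.imwrite("pics/w7.png",d["img"])
E
python3 wr.py; python3 go.py .517 -.201 .0075 170.9
```

```text
27.7 p [ 0.518  -0.1961  0.1229] yawx 170.68 q [ 41.6  38.8 -37.1 106.5  31.9  45.6  68.2] F [-0.24 -0.59  0.05] M [ 0.066 -0.125  0.006] w 0.0940 f 0.0
rel along,across -0.0337 -0.3602
0.0137
[ 0.9866 -0.1632  0.4974 -0.1976] -9.39
tail px 318 101 [ 0.4288 -0.1866  0.012 ]
shift cm [ 0.07 -0.52 11.57] turn -0.003
```

Scaled: 11.45 cm / 80 = 0.1431, 0.05 cm / 80 = 0.0006.

Emit:
jog_arm --targets '[[[0,0.0006,-0.005,0.0375,0,0,0],[0,0.0006,-0.0056,0.075,0,0,0],[0.2,0.0006,-0.0056,0.1125,0,0,0],[0.4,0.0006,-0.0056,0.135,0,0,0],[0.5,0.0006,-0.0056,0.1431,0,0,0],[0.6,0.0006,-0.0056,0.1431,0,0,0],[0.7,0.0006,-0.0056,0.1431,0,0,0],[0.8,0.0006,-0.0056,0.1431,0,0,0],[1,0.0006,-0.0056,0.1431,0,0,0],[1,0.0006,-0.0056,0.1431,0,0,0],[1,0.0006,-0.0056,0.1431,0,0,0],[1,0.0006,-0.0056,0.1431,0,0,0]]]' --force 40

```text
time: 28.95
eef_pos: [0.5167, -0.2024, 0.0081]
tool_rot: [[-0.987, 0.163, 0.0], [0.163, 0.987, -0.0], [-0.0, 0.0, -1.0]]
wrist_force: [-0.0, 0.2, -0.4]
grip_width: 0.0173
gripper_force: 0.0
```

```bash
python3 st.py; python3 go.py .5184 .3128 .18 99.5
```

```text
28.95 p [ 0.5167 -0.2024  0.0081] yawx 170.61 q [ 36.7  47.9 -28.7 109.9  41.2  32.8  60.9] F [-0.03  0.21 -0.42] M [ 0.053 -0.113 -0.015] w 0.0173 f 0.0
rel along,across -0.0339 -0.3666
shift cm [  8.24  50.86 -17.19] turn 1.241
```

Scaled: -17.2 cm / 80 = -0.215, 16 cm / 80 = 0.2, 0.42 rad / 3.1416 = 0.1337.

Emit:
jog_arm --targets '[[[1,0,0,0,0,0,0],[1,0,0,0,0,0,0],[1,0,0,0,0,0,0],[1,0,0,-0.0125,0,0,0],[1,0,0,-0.0375,0,0,0],[1,0,0,-0.075,0,0,0],[1,0,0,-0.125,0,0,0],[1,0,0.0125,-0.175,0,0,0.0095],[1,0.0063,0.05,-0.215,0,0,0.0382],[1,0.0125,0.1,-0.215,0,0,0.07],[1,0.0225,0.15,-0.215,0,0,0.1019],[1,0.0325,0.2,-0.215,0,0,0.1337]]]'

```text
time: 30.15
eef_pos: [0.5167, -0.0391, 0.1808]
tool_rot: [[-0.832, 0.555, 0.001], [0.555, 0.832, -0.0], [-0.001, 0.0, -1.0]]
wrist_force: [-0.1, 0.3, -0.9]
grip_width: 0.0132
gripper_force: 40.0
```

```bash
python3 st.py; python3 go.py .5184 .3128 .18 99.5
```

```text
30.15 p [ 0.5167 -0.0391  0.1808] yawx 146.26 q [ 24.2  30.3 -33.8 108.8  22.4  47.5  34.9] F [-0.12  0.31 -0.88] M [ 0.086 -0.153 -0.013] w 0.0132 f 40.0
rel along,across -0.0913 -0.1842
shift cm [19.41 29.36  0.07] turn 0.816
```

Scaled: 29.2 cm / 80 = 0.365, 28.8 cm / 80 = 0.36, 0.18 rad / 3.1416 = 0.0573.

Emit:
jog_arm --targets '[[[1,0.0275,0.0425,0,0,0,0.0286],[1,0.055,0.085,0,0,0,0.0573],[1,0.0825,0.1275,0,0,0,0.0859],[1,0.11,0.17,0,0,0,0.1178],[1,0.1388,0.2125,0,0,0,0.1496],[1,0.1675,0.255,0,0,0,0.1814],[1,0.1963,0.2975,0,0,0,0.2133],[1,0.2213,0.335,0,0,0,0.2387],[1,0.2375,0.36,0,0,0,0.2546],[1,0.2413,0.365,0,0,0,0.2594],[1,0.2413,0.365,0,0,0,0.2594],[1,0.2413,0.365,0,0,0,0.2594]]]'

```text
time: 31.35
eef_pos: [0.5173, 0.3075, 0.1799]
tool_rot: [[-0.17, 0.985, -0.0], [0.985, 0.17, -0.002], [-0.002, -0.001, -1.0]]
wrist_force: [0.3, 1.2, -1.8]
grip_width: 0.0133
gripper_force: 40.0
```

```bash
python3 st.py; python3 go.py .5184 .3128 .0675 99.5
python3 - <<'E'
from plant import robot
from h import *
d=robot.get_image("top");pickle.dump(d,open("t8.pkl","wb"));im=d["img"]
u=cv2.resize(im[240:295,200:250],None,fx=8,fy=8,interpolation=cv2.INTER_CUBIC);h=cv2.cvtColor(u,cv2.COLOR_BGR2HSV)
b=((h[...,1]>110)&(h[...,0]>8)&(h[...,0]<35)&(h[...,2]>60)).astype(np.uint8)*255
c=max(cv2.findContours(b,cv2.RETR_EXTERNAL,cv2.CHAIN_APPROX_NONE)[0],key=cv2.contourArea);hull=cv2.convexHull(c).reshape(-1,2)
P=ray(d,(hull+.5)/8-.5+[200,240],.078)[:,:2];E=np.roll(P,-1,0)-P;z=(E[:,0]+1j*E[:,1]);S=(np.abs(z)*np.exp(6j*np.angle(z*1j))).sum()/np.abs(z).sum();print(np.degrees(np.angle(S))/6%60,abs(S))
E
```

```text
31.35 p [0.5173 0.3075 0.1799] yawx 99.79 q [-21.3  34.7 -19.4  96.1  14.1  51.7 -36.5] F [ 0.34  1.2  -1.8 ] M [-0.024 -0.076  0.037] w 0.0133 f 40.0
rel along,across 0.145 -0.0012
shift cm [ 0.53  0.21 11.24] turn 0.005
10.191349848333255 0.7398299392467161
```

Scaled: 11.2 cm / 80 = 0.14, 10.8 cm / 80 = 0.135.

Emit:
jog_arm --targets '[[[1,0.0038,0.0013,0.0375,0,0,0],[1,0.0038,0.0013,0.075,0,0,0],[1,0.0038,0.0013,0.1125,0,0,0],[1,0.0038,0.0013,0.135,0,0,0],[1,0.0038,0.0013,0.14,0,0,0],[1,0.0038,0.0013,0.14,0,0,0],[1,0.0038,0.0013,0.14,0,0,0],[1,0.0038,0.0013,0.14,0,0,0],[1,0.0038,0.0013,0.14,0,0,0]]]'

```text
time: 32.3
eef_pos: [0.5182, 0.3132, 0.0691]
tool_rot: [[-0.171, 0.985, 0.002], [0.985, 0.171, 0.001], [0.001, 0.002, -1.0]]
wrist_force: [-0.3, -0.2, -1.9]
grip_width: 0.0133
gripper_force: 40.0
```

```bash
python3 st.py
```

```text
32.3 p [0.5182 0.3132 0.0691] yawx 99.84 q [-23.7  43.  -16.4 100.7  17.9  38.8 -40.1] F [-0.33 -0.22 -1.93] M [ 0.062 -0.073  0.03 ] w 0.0133 f 40.0
rel along,across 0.1504 0.0008
```

Scaled: -2.8 cm / 80 = -0.035, -0.08 cm / 80 = -0.001.

Emit:
jog_arm --targets '[[[1,-0.0125,-0.001,0,0,0,0],[1,-0.025,-0.001,0,0,0,0],[1,-0.035,-0.001,0,0,0,0],[1,-0.035,-0.001,0,0,0,0],[1,-0.035,-0.001,0,0,0,0],[1,-0.035,-0.001,0,0,0,0]]]'

```text
time: 32.9
eef_pos: [0.5214, 0.2857, 0.068]
tool_rot: [[-0.171, 0.985, 0.0], [0.985, 0.171, 0.001], [0.001, 0.0, -1.0]]
wrist_force: [-0.3, 0.4, -1.3]
grip_width: 0.0131
gripper_force: 40.0
```

```bash
python3 st.py
```

```text
32.9 p [0.5214 0.2857 0.068 ] yawx 99.87 q [-21.   42.4 -16.6 102.4  18.3  37.7 -38.2] F [-0.33  0.43 -1.34] M [-0.018 -0.094  0.001] w 0.0131 f 40.0
rel along,across 0.1228 -0.0006
```

Emit:
jog_arm --targets '[[[1,-0.0088,0.0006,0,0,0,0],[1,-0.0175,0.0006,0,0,0,0],[1,-0.025,0.0006,0,0,0,0],[1,-0.025,0.0006,0,0,0,0],[1,-0.025,0.0006,0,0,0,0]]]'

```text
time: 33.4
eef_pos: [0.5255, 0.2653, 0.068]
tool_rot: [[-0.17, 0.985, 0.0], [0.985, 0.17, 0.0], [0.0, 0.0, -1.0]]
wrist_force: [-0.8, 1.2, -2.2]
grip_width: 0.0133
gripper_force: 40.0
```

```bash
python3 st.py
```

```text
33.4 p [0.5255 0.2653 0.068 ] yawx 99.82 q [-19.   42.1 -16.7 103.4  18.6  37.2 -36.7] F [-0.81  1.24 -2.23] M [-0.058 -0.067  0.034] w 0.0133 f 40.0
rel along,across 0.102 -0.0002
```

Scaled: -0.9 cm / 80 = -0.0113, -0.6 cm / 80 = -0.0075.

Emit:
jog_arm --targets '[[[1,-0.0038,0,0,0,0,0],[1,-0.0075,0,0,0,0,0],[1,-0.0113,0,0,0,0,0],[1,-0.0113,0,0,0,0,0],[1,-0.0113,0,0,0,0,0]]]'

```text
time: 33.9
eef_pos: [0.5271, 0.2566, 0.068]
tool_rot: [[-0.171, 0.985, 0.0], [0.985, 0.171, 0.0], [0.0, 0.0, -1.0]]
wrist_force: [0.5, 0.4, -0.8]
grip_width: 0.0133
gripper_force: 40.0
```

```bash
python3 st.py
```

```text
33.9 p [0.5271 0.2566 0.068 ] yawx 99.84 q [-18.2  41.9 -16.8 103.8  18.7  37.  -36. ] F [ 0.52  0.39 -0.77] M [-0.084 -0.091  0.03 ] w 0.0133 f 40.0
rel along,across 0.0932 -0.0001
```

No contact force, so it's entering cleanly. I'll carry on to full depth.

Scaled: -1.2 cm / 80 = -0.015, -0.9 cm / 80 = -0.0113.

Emit:
jog_arm --targets '[[[1,-0.0038,0,0,0,0,0],[1,-0.0075,0,0,0,0,0],[1,-0.0113,0,0,0,0,0],[1,-0.015,0,0,0,0,0],[1,-0.015,0,0,0,0,0],[1,-0.015,0,0,0,0,0]]]'

```text
time: 34.5
eef_pos: [0.529, 0.2448, 0.068]
tool_rot: [[-0.171, 0.985, -0.0], [0.985, 0.171, 0.0], [0.0, -0.0, -1.0]]
wrist_force: [0.4, -0.6, -1.8]
grip_width: 0.0134
gripper_force: 40.0
```

```bash
python3 st.py
```

```text
34.5 p [0.529  0.2448 0.068 ] yawx 99.84 q [-16.9  41.7 -16.8 104.3  18.8  36.7 -35.1] F [ 0.36 -0.57 -1.82] M [-0.008 -0.01  -0.006] w 0.0134 f 40.0
rel along,across 0.0812 -0.0002
```

Seated: no force, 81 mm from the axis and square to it. Now I swing clockwise about the nut's axis.

Scaled: 4.59 cm / 80 = 0.0574, 2.4 cm / 80 = 0.03, 0.55 rad / 3.1416 = 0.1751.

Emit:
jog_arm --targets '[[[1,-0.0001,0.0051,0,0,0,0.0159],[1,-0.0005,0.0101,0,0,0,0.0318],[1,-0.0011,0.0151,0,0,0,0.0477],[1,-0.002,0.0201,0,0,0,0.0637],[1,-0.0031,0.0251,0,0,0,0.0796],[1,-0.0045,0.03,0,0,0,0.0955],[1,-0.0061,0.0348,0,0,0,0.1114],[1,-0.008,0.0395,0,0,0,0.1273],[1,-0.0101,0.0441,0,0,0,0.1432],[1,-0.0124,0.0486,0,0,0,0.1592],[1,-0.015,0.053,0,0,0,0.1751],[1,-0.0178,0.0574,0,0,0,0.191]]]' --force 50

```text
time: 35.7
eef_pos: [0.5751, 0.2395, 0.0676]
tool_rot: [[0.415, 0.91, -0.003], [0.91, -0.415, -0.0], [-0.001, -0.002, -1.0]]
wrist_force: [-3.1, 1.1, -1.7]
grip_width: 0.013
gripper_force: 50.2
```

```bash
python3 st.py
```

```text
35.7 p [0.5751 0.2395 0.0676] yawx 65.48 q [-20.3  43.6  -7.9  97.7   8.5  39.4 -57.2] F [-3.13  1.11 -1.74] M [0.109 0.571 0.281] w 0.0130 f 50.2
rel along,across 0.0812 -0.0019
```

Scaled: 4.59 cm / 80 = 0.0574, 4.24 cm / 80 = 0.053, 0.55 rad / 3.1416 = 0.1751.

Emit:
jog_arm --targets '[[[1,-0.0001,0.0051,0,0,0,0.0159],[1,-0.0005,0.0101,0,0,0,0.0318],[1,-0.0011,0.0151,0,0,0,0.0477],[1,-0.002,0.0201,0,0,0,0.0637],[1,-0.0031,0.0251,0,0,0,0.0796],[1,-0.0045,0.03,0,0,0,0.0955],[1,-0.0061,0.0348,0,0,0,0.1114],[1,-0.008,0.0395,0,0,0,0.1273],[1,-0.0101,0.0441,0,0,0,0.1432],[1,-0.0124,0.0486,0,0,0,0.1592],[1,-0.015,0.053,0,0,0,0.1751],[1,-0.0178,0.0574,0,0,0,0.191]]]'

```text
time: 36.9
eef_pos: [0.6118, 0.2085, 0.0679]
tool_rot: [[0.856, 0.517, -0.001], [0.517, -0.856, 0.002], [0.0, -0.002, -1.0]]
wrist_force: [-0.9, 1.8, -0.6]
grip_width: 0.0134
gripper_force: 50.2
```

```bash
python3 st.py
```

```text
36.9 p [0.6118 0.2085 0.0679] yawx 31.12 q [-21.9  45.    1.1  94.   -1.4  41.  -79. ] F [-0.92  1.84 -0.63] M [0.473 0.257 0.332] w 0.0134 f 50.2
rel along,across 0.0814 -0.0019
```

Scaled: 3.46 cm / 80 = 0.0433, 3.16 cm / 80 = 0.0395, 0.44 rad / 3.1416 = 0.1401.

Emit:
jog_arm --targets '[[[1,-0.0001,0.0051,0,0,0,0.0159],[1,-0.0005,0.0101,0,0,0,0.0318],[1,-0.0011,0.0151,0,0,0,0.0477],[1,-0.002,0.0201,0,0,0,0.0637],[1,-0.0031,0.0251,0,0,0,0.0796],[1,-0.0045,0.03,0,0,0,0.0955],[1,-0.0061,0.0348,0,0,0,0.1114],[1,-0.008,0.0395,0,0,0,0.1273],[1,-0.0096,0.0433,0,0,0,0.1401],[1,-0.0096,0.0433,0,0,0,0.1401],[1,-0.0096,0.0433,0,0,0,0.1401]]]'

```text
time: 38.0
eef_pos: [0.624, 0.1742, 0.0681]
tool_rot: [[0.995, 0.104, 0.001], [0.104, -0.995, 0.001], [0.001, -0.001, -1.0]]
wrist_force: [0.8, 2.5, -1.2]
grip_width: 0.0133
gripper_force: 50.1
```

```bash
python3 st.py
python3 - <<'E'
from plant import robot
from h import *
d=robot.get_image("top");pickle.dump(d,open("t9.pkl","wb"));im=d["img"]
cv2.imwrite("pics/c9.png",cv2.resize(im[225:295,190:270],(800,700),interpolation=3)[:600])
u=cv2.resize(im[240:295,200:250],None,fx=8,fy=8,interpolation=cv2.INTER_CUBIC);h=cv2.cvtColor(u,cv2.COLOR_BGR2HSV)
b=((h[...,1]>110)&(h[...,0]>8)&(h[...,0]<35)&(h[...,2]>60)).astype(np.uint8)*255
c=max(cv2.findContours(b,cv2.RETR_EXTERNAL,cv2.CHAIN_APPROX_NONE)[0],key=cv2.contourArea);hull=cv2.convexHull(c)
a=cv2.approxPolyDP(hull,10,True).reshape(-1,2);A=ray(d,(a+.5)/8-.5+[200,240],.078)[:,:2]
for i in range(len(A)):
    e=A[i]-A[i-1];print((np.linalg.norm(e)*1000).round(1),((np.degrees(np.arctan2(e[1],e[0]))+90)%60).round(1),A[i].round(4))
P=ray(d,(hull.reshape(-1,2)+.5)/8-.5+[200,240],.078)[:,:2];E=np.roll(P,-1,0)-P;z=(E[:,0]+1j*E[:,1]);S=(np.abs(z)*np.exp(6j*np.angle(z*1j))).sum()/np.abs(z).sum();print(np.degrees(np.angle(S))/6%60,abs(S))
E
```

```text
38.0 p [0.624  0.1742 0.0681] yawx 5.97 q [-22.6  45.3   7.8  94.   -8.5  41.2 -94.8] F [ 0.83  2.46 -1.19] M [ 0.68  -0.242  0.196] w 0.0133 f 50.1
rel along,across 0.0815 -0.0009
18.3 42.3 [0.5613 0.1682]
21.5 37.1 [0.5529 0.1484]
16.9 35.8 [0.5361 0.1467]
14.3 44.2 [0.5261 0.1569]
22.4 40.4 [0.5337 0.1781]
15.8 43.4 [0.549  0.1817]
42.365763742083246 0.7082051099110058
```

View pics/c9.png

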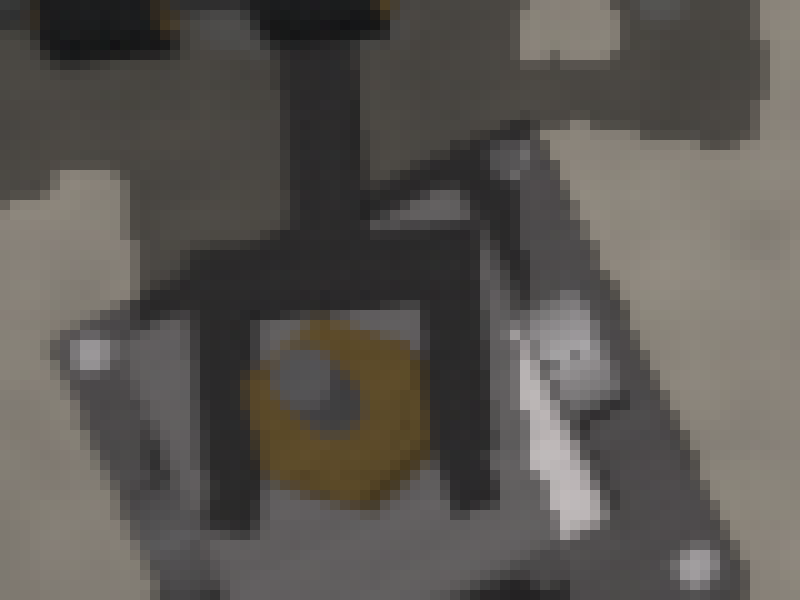

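The crop shows the nut held in the jaw at (340,415), with the handle pointing ahead. The nut reads about 88–89° turned, by camera and by geometry, so I add about 1.5° and then slacken.

Scaled: 0.22 cm / 80 = 0.0028, 0.12 cm / 80 = 0.0015, 0.026 rad / 3.1416 = 0.0083.

Emit:
jog_arm --targets '[[[1,0,0.0015,0,0,0,0.0038],[1,0,0.0028,0,0,0,0.0083],[1,0,0.0028,0,0,0,0.0083],[1,0,0.0028,0,0,0,0.0083]]]'

```text
time: 38.45
eef_pos: [0.6243, 0.1713, 0.0681]
tool_rot: [[0.997, 0.077, 0.001], [0.077, -0.997, 0.001], [0.001, -0.0, -1.0]]
wrist_force: [1.0, 4.7, -0.9]
grip_width: 0.0133
gripper_force: 50.0
```

```bash
python3 st.py
cat > ny.py <<'E'
from plant import robot
from h import *
d=robot.get_image("top");im=d["img"];pickle.dump(d,open("tl.pkl","wb"))
u=cv2.resize(im[240:295,200:250],None,fx=8,fy=8,interpolation=cv2.INTER_CUBIC);h=cv2.cvtColor(u,cv2.COLOR_BGR2HSV)
b=((h[...,1]>110)&(h[...,0]>8)&(h[...,0]<35)&(h[...,2]>60)).astype(np.uint8)*255
c=max(cv2.findContours(b,cv2.RETR_EXTERNAL,cv2.CHAIN_APPROX_NONE)[0],key=cv2.contourArea);hull=cv2.convexHull(c)
a=cv2.approxPolyDP(hull,10,True).reshape(-1,2);A=ray(d,(a+.5)/8-.5+[200,240],.078)[:,:2];e=np.roll(A,-1,0)-A
print("edges",((np.degrees(np.arctan2(e[:,1],e[:,0]))+90)%60).round(1))
P=ray(d,(hull.reshape(-1,2)+.5)/8-.5+[200,240],.078)[:,:2];E=np.roll(P,-1,0)-P;z=(E[:,0]+1j*E[:,1]);S=(np.abs(z)*np.exp(6j*np.angle(z*1j))).sum()/np.abs(z).sum();print(np.degrees(np.angle(S))/6%60,abs(S))
E
python3 ny.py
```

```text
38.45 p [0.6243 0.1713 0.0681] yawx 4.40 q [-22.6  45.3   8.2  94.1  -8.9  41.2 -95.7] F [ 1.    4.69 -0.92] M [ 1.036 -0.385  0.112] w 0.0133 f 50.0
rel along,across 0.0815 -0.0003
edges [36.5 35.9 44.1 40.5 40.5 40.7]
41.31442108943956 0.7158322656378031
```

Scaled: -0.65 cm / 80 = -0.0081, -0.45 cm / 80 = -0.0056, -0.08 rad / 3.1416 = -0.0255.

Emit:
jog_arm --targets '[[[1,0,-0.0031,0,0,0,-0.0095],[1,-0.0001,-0.0056,0,0,0,-0.0175],[1,-0.0003,-0.0081,0,0,0,-0.0255],[1,-0.0003,-0.0081,0,0,0,-0.0255],[1,-0.0003,-0.0081,0,0,0,-0.0255]]]'

```text
time: 39.0
eef_pos: [0.6236, 0.1768, 0.068]
tool_rot: [[0.988, 0.156, 0.0], [0.156, -0.988, -0.001], [0.0, 0.001, -1.0]]
wrist_force: [1.9, 1.6, -0.2]
grip_width: 0.013
gripper_force: 50.0
```

```bash
python3 st.py; python3 ny.py
```

```text
39.0 p [0.6236 0.1768 0.068 ] yawx 8.96 q [-22.5  45.3   7.1  93.9  -7.6  41.3 -92.9] F [ 1.88  1.64 -0.16] M [ 0.243 -0.572 -0.056] w 0.0130 f 50.0
rel along,across 0.0814 0.0007
edges [38.2 37.5 47.6 41.2 44.4 43.8]
44.492823443648305 0.7173755437807762
```

Scaled: 1.5 cm / 80 = 0.0188, -0.05 cm / 80 = -0.0006.

Emit:
jog_arm --targets '[[[1,0.0025,-0.0006,0,0,0,0],[1,0.0063,-0.0008,0,0,0,0],[1,0.0125,-0.0008,0,0,0,0],[1,0.0188,-0.0008,0,0,0,0],[1,0.0188,-0.0008,0,0,0,0]]]'

```text
time: 39.55
eef_pos: [0.6395, 0.1804, 0.0681]
tool_rot: [[0.988, 0.156, 0.002], [0.156, -0.988, 0.0], [0.002, 0.0, -1.0]]
wrist_force: [1.0, -0.8, -2.1]
grip_width: 0.013
gripper_force: 50.0
```

```bash
python3 st.py; python3 ny.py
```

```text
39.55 p [0.6395 0.1804 0.0681] yawx 8.97 q [-22.3  46.4   7.1  91.1  -7.5  42.9 -92.9] F [ 0.99 -0.8  -2.06] M [ 0.035 -0.045  0.012] w 0.0130 f 50.0
rel along,across 0.0977 -0.0003
edges [46.5  7.3 43.  46.3 47.2  1.6 40.  40.3]
45.81106944631096 0.7000899358765018
```

Scaled: 5.5 cm / 80 = 0.0688, 4 cm / 80 = 0.05.

Emit:
jog_arm --targets '[[[1,0.0125,0,0,0,0,0],[1,0.0313,0,0,0,0,0],[1,0.05,0,0,0,0,0],[1,0.0688,0,0,0,0,0],[1,0.0688,0,0,0,0,0]]]'

```text
time: 40.1
eef_pos: [0.6943, 0.1889, 0.0681]
tool_rot: [[0.988, 0.156, 0.003], [0.156, -0.988, 0.0], [0.003, 0.0, -1.0]]
wrist_force: [-0.8, 0.2, -1.5]
grip_width: 0.0128
gripper_force: 50.0
```

```bash
python3 st.py; python3 ny.py
python3 - <<'E'
from h import *
cv2.imwrite("pics/cl.png",cv2.resize(pickle.load(open("tl.pkl","rb"))["img"][225:295,190:270],(680,595),interpolation=3))
E
```

```text
40.1 p [0.6943 0.1889 0.0681] yawx 8.97 q [-21.3  50.4   7.3  80.9  -7.4  49.  -92.8] F [-0.82  0.19 -1.54] M [ 0.02  -0.003  0.017] w 0.0128 f 50.0
rel along,across 0.1531 -0.0003
edges [46.5 50.3 46.3 48.2 11.8 45.  44.9]
46.1442129124234 0.7419825536795179
```

View pics/cl.png

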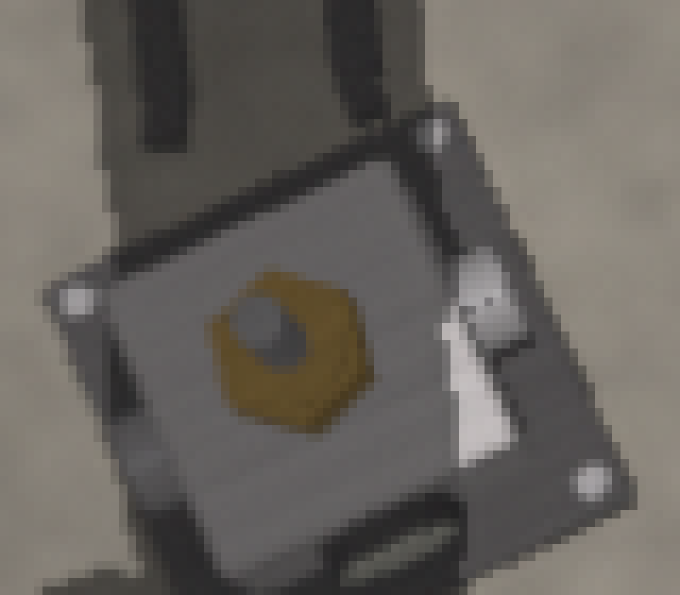

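The nut now reads about 46° mod 60, so roughly 84° turned and a little short. It seems the wrench twisted slightly in the grip and nudged the nut back. I'll measure the wrench's twist in the hand by comparing the wrist view with the one from before loading.

Run:
```python
from plant import robot
from h import *
new=robot.get_image("wrist");pickle.dump(new,open("w9.pkl","wb"))
old=pickle.load(open("w3.pkl","rb"))
# expected tail pixel cols via projection of tool-frame handle edges
for nm,d,p,yaw,z in(("old",old,[.5221,.3107],98.36,.187),("new",new,[.6943,.1889],8.97,.0745)):
    a=np.radians(yaw);X=np.array([np.cos(a),np.sin(a)]);Y=np.array([np.sin(a),-np.cos(a)]);g=cv2.GaussianBlur(cv2.cvtColor(d["img"],cv2.COLOR_BGR2GRAY),(3,3),0).astype(int)
    res=[]
    for s in np.arange(.035,.08,.004):
        c=[p+X*s+Y*w for w in np.arange(-.016,.0161,.0005)]
        px=proj(d,[[*q,z] for q in c]);v=np.array([g[int(round(y)),int(round(x))] for x,y in px]);df=np.diff(cv2.GaussianBlur(v.astype(np.float32).reshape(1,-1),(5,1),0)[0])
        k1,k2=df[:32].argmin(),32+df[32:].argmax();k=np.abs(df)
        i=k[:32].argmax();j=32+k[32:].argmax();res.append((s,-.016+.0005*(i+.5),-.016+.0005*(j+.5)))
    r=np.array(res);print(nm,(1e3*r).round(1).tolist());m=(r[:,1]+r[:,2])/2
    for col in(r[:,1],r[:,2],m):print("slope deg",np.degrees(np.polyfit(r[:,0],col,1)[0]).round(2))
d=pickle.load(open("tl.pkl","rb"));g=cv2.cvtColor(d["img"],cv2.COLOR_BGR2GRAY)
# jaw arms in top view, at heights .0745
a=np.radians(8.97);X=np.array([np.cos(a),np.sin(a)]);Y=np.array([np.sin(a),-np.cos(a)]);p=np.array([.6943,.1889])
r=[]
for s in np.arange(-.095,-.064,.003):
    w=np.arange(-.036,.0361,.0005);px=proj(d,[[*(p+X*s+Y*q),.0745] for q in w]).astype(np.float32)
    v=cv2.remap(g,px[:,0].reshape(1,-1),px[:,1].reshape(1,-1),cv2.INTER_LINEAR)[0].astype(float)
    L=w<0;f=lambda k:(w[k]*np.maximum(75-v[k],0)).sum()/np.maximum(75-v[k],.001).sum();r.append((s,f(L),f(~L)))
r=np.array(r);print((1e3*r).round(1).tolist());print([np.degrees(np.polyfit(r[:,0],r[:,k],1)[0]).round(2) for k in(1,2)])
```

```text
old [[35.0, -7.2, 6.7], [39.0, -5.2, 6.7], [43.0, -2.8, 6.7], [47.0, -6.2, 6.7], [51.0, -6.2, 5.8], [55.0, -6.2, 5.8], [59.0, -13.8, 5.8], [63.0, -7.2, 5.8], [67.0, -7.2, 5.8], [71.0, -7.2, 10.8], [75.0, -7.8, 10.8], [79.0, -8.8, 10.8]]
slope deg -4.31
slope deg 5.16
slope deg 0.43
new [[35.0, -7.8, 5.8], [39.0, -7.8, 6.2], [43.0, -7.8, 6.2], [47.0, -7.8, 6.2], [51.0, -7.8, 6.2], [55.0, -7.8, 6.2], [59.0, -7.8, 6.2], [63.0, -7.8, 6.2], [67.0, -7.8, 6.2], [71.0, -4.8, 2.2], [75.0, -2.3, 4.8], [79.0, -9.8, 6.7]]
slope deg 2.43
slope deg -1.53
slope deg 0.45
[[-95.0, -19.4, 23.7], [-92.0, -19.1, 23.7], [-89.0, -19.2, 23.4], [-86.0, -19.4, 22.4], [-83.0, -19.3, 21.9], [-80.0, -19.1, 21.8], [-77.0, -19.0, 21.9], [-74.0, -19.5, 22.0], [-71.0, -19.5, 21.6], [-68.0, -19.7, 21.5], [-65.0, -19.5, 21.4]]
[np.float64(-0.76), np.float64(-4.64)]
```

No twist: the handle edges are parallel to the tool. So the nut was nudged back by lateral misfit on release. I'll re-seat at wrench yaw of about 14.5° and finish the quarter turn with better centring.

Scaled: -3.17 cm / 80 = -0.0396, -2.4 cm / 80 = -0.03, -0.0965 rad / 3.1416 = -0.0307.

Emit:
jog_arm --targets '[[[1,-0.0025,-0.0088,0,0,0,-0.0159],[1,-0.0048,-0.0179,0,0,0,-0.0307],[1,-0.0048,-0.0179,0,0,0,-0.0307],[1,-0.0175,-0.0166,0,0,0,-0.0307],[1,-0.03,-0.0155,0,0,0,-0.0307],[1,-0.0396,-0.0145,0,0,0,-0.0307],[1,-0.0396,-0.0145,0,0,0,-0.0307],[1,-0.0396,-0.0145,0,0,0,-0.0307],[1,-0.0396,-0.0145,0,0,0,-0.0307]]]'

```text
time: 41.1
eef_pos: [0.6599, 0.1956, 0.0682]
tool_rot: [[0.968, 0.25, 0.001], [0.25, -0.968, 0.0], [0.001, 0.0, -1.0]]
wrist_force: [-0.4, -0.4, -0.0]
grip_width: 0.0131
gripper_force: 50.0
```

```bash
python3 st.py; python3 ny.py
```

```text
41.1 p [0.6599 0.1956 0.0682] yawx 14.51 q [-22.1  48.    5.8  86.7  -6.1  45.5 -89.4] F [-0.38 -0.36 -0.03] M [-0.011 -0.067 -0.005] w 0.0131 f 50.0
rel along,across 0.1208 -0.0006
edges [46.3 50.3 45.7 47.  10.3 44.1 44.3]
46.08680556484794 0.7558103176203622
```

Scaled: -2.9 cm / 80 = -0.0363, 0.03 cm / 80 = 0.0004.

Emit:
jog_arm --targets '[[[1,-0.0075,0.0003,0,0,0,0],[1,-0.015,0.0004,0,0,0,0],[1,-0.0225,0.0004,0,0,0,0],[1,-0.0275,0.0004,0,0,0,0],[1,-0.0325,0.0004,0,0,0,0],[1,-0.0363,0.0004,0,0,0,0],[1,-0.0363,0.0004,0,0,0,0]]]'

```text
time: 41.85
eef_pos: [0.6309, 0.1878, 0.0681]
tool_rot: [[0.968, 0.251, -0.0], [0.251, -0.968, -0.0], [-0.0, -0.0, -1.0]]
wrist_force: [-0.0, 0.5, -1.1]
grip_width: 0.0134
gripper_force: 50.0
```

```bash
python3 st.py; python3 ny.py
```

```text
41.85 p [0.6309 0.1878 0.0681] yawx 14.52 q [-22.3  45.9   5.7  92.   -6.1  42.3 -89.3] F [-0.03  0.49 -1.12] M [-0.04  -0.023 -0.063] w 0.0134 f 50.0
rel along,across 0.0907 -0.0003
edges [45.8 48.1 45.7 47.  14.4 44.3 42.3]
45.75616484426761 0.7594508729576706
```

Scaled: 1.41 cm / 80 = 0.0176, 1.17 cm / 80 = 0.0146, 0.176 rad / 3.1416 = 0.056.

Emit:
jog_arm --targets '[[[1,-0.005,0,0,0,0,0],[1,-0.01,0,0,0,0,0],[1,-0.0125,0,0,0,0,0],[1,-0.0125,0,0,0,0,0],[1,-0.0126,0.005,0,0,0,0.0159],[1,-0.013,0.0101,0,0,0,0.0318],[1,-0.0136,0.0146,0,0,0,0.0462],[1,-0.0141,0.0176,0,0,0,0.056],[1,-0.0141,0.0176,0,0,0,0.056],[1,-0.0141,0.0176,0,0,0,0.056]]]'

```text
time: 42.9
eef_pos: [0.6238, 0.1721, 0.068]
tool_rot: [[0.997, 0.078, 0.0], [0.078, -0.997, 0.001], [0.0, -0.001, -1.0]]
wrist_force: [0.1, 1.7, -1.8]
grip_width: 0.0132
gripper_force: 50.1
```

```bash
python3 st.py; python3 ny.py
```

```text
42.9 p [0.6238 0.1721 0.068 ] yawx 4.50 q [-22.7  45.3   8.3  94.1  -9.   41.2 -95.7] F [ 0.13  1.67 -1.81] M [ 0.499 -0.013  0.16 ] w 0.0132 f 50.1
rel along,across 0.0811 -0.001
edges [36.4 36.  44.9 39.9 40.5 41.2]
41.25390516226228 0.7110073588215909
```

Scaled: -0.7 cm / 80 = -0.0088, -0.45 cm / 80 = -0.0056, -0.085 rad / 3.1416 = -0.0271.

Emit:
jog_arm --targets '[[[1,0,-0.0025,0,0,0,-0.008],[1,0,-0.0056,0,0,0,-0.0175],[1,0,-0.0088,0,0,0,-0.0271],[1,0,-0.0088,0,0,0,-0.0271]]]'

```text
time: 43.35
eef_pos: [0.6231, 0.1781, 0.0679]
tool_rot: [[0.987, 0.163, -0.001], [0.163, -0.987, -0.001], [-0.001, 0.0, -1.0]]
wrist_force: [-0.9, -0.8, -1.5]
grip_width: 0.0129
gripper_force: 50.0
```

```bash
python3 st.py; python3 ny.py
```

```text
43.35 p [0.6231 0.1781 0.0679] yawx 9.38 q [-22.6  45.3   7.   93.8  -7.5  41.3 -92.6] F [-0.87 -0.8  -1.47] M [-0.08   0.094  0.054] w 0.0129 f 50.0
rel along,across 0.0811 -0.0001
edges [44.3  9.1 38.3 44.9 41.2 43.3 44.9]
44.04075979817254 0.7714417155590799
```

Scaled: 7 cm / 80 = 0.0875, 6 cm / 80 = 0.075.

Emit:
jog_arm --targets '[[[1,0.0038,-0.0003,0,0,0,0],[1,0.01,-0.0004,0,0,0,0],[1,0.0175,-0.0004,0,0,0,0],[1,0.025,-0.0004,0,0,0,0],[1,0.0375,-0.0004,0,0,0,0],[1,0.0563,-0.0004,0,0,0,0],[1,0.075,-0.0004,0,0,0,0],[1,0.0875,-0.0004,0,0,0,0]]]'

```text
time: 44.2
eef_pos: [0.6947, 0.1904, 0.0684]
tool_rot: [[0.987, 0.161, 0.003], [0.161, -0.987, 0.001], [0.003, -0.0, -1.0]]
wrist_force: [0.7, -0.5, -1.3]
grip_width: 0.0131
gripper_force: 50.0
```

```bash
python3 st.py; cp tl.pkl tu.pkl; python3 ny.py
python3 - <<'E'
from h import *
for f in("top0","t3","t6","t8","t9","tu","tl"):
    d=pickle.load(open(f+".pkl","rb"));im=d["img"]
    u=cv2.resize(im[240:295,200:250],None,fx=8,fy=8,interpolation=cv2.INTER_CUBIC);h=cv2.cvtColor(u,cv2.COLOR_BGR2HSV)
    b=((h[...,1]>110)&(h[...,0]>8)&(h[...,0]<35)&(h[...,2]>50)).astype(np.uint8)*255
    c=max(cv2.findContours(b,cv2.RETR_EXTERNAL,cv2.CHAIN_APPROX_NONE)[0],key=cv2.contourArea)
    a=cv2.approxPolyDP(cv2.convexHull(c),8,True).reshape(-1,2);A=ray(d,(a+.5)/8-.5+[200,240],.078)[:,:2]
    o=[];
    for i in range(len(A)):
        e=A[i]-A[i-1];m=(A[i]+A[i-1])/2-[.5422,.1632]
        if np.linalg.norm(e)>.009:o.append((int(np.degrees(np.arctan2(m[1],m[0]))),round(1e3*np.linalg.norm(e)),((np.degrees(np.arctan2(e[1],e[0]))+90)%60).round(1)))
    print(f,int(h[200:240,200:240,2].mean()),sorted(o))
# predicted sixfold estimate of prism hull for given yaw
d=pickle.load(open("tl.pkl","rb"))
for y in(5,9.3,23.6,39,40,42,44,46):
    q=np.radians(y+30+60*np.arange(6));r=.0185;V=np.vstack([np.c_[.5431+r*np.cos(q),.1648+r*np.sin(q),np.full(6,zz)] for zz in(.06,.078)])
    H=cv2.convexHull(np.float32(proj(d,V))).reshape(-1,2);P=ray(d,H,.078)[:,:2];E=np.roll(P,-1,0)-P;z=E[:,0]+1j*E[:,1];S=(abs(z)*np.exp(6j*np.angle(z*1j))).sum();print(y,(np.degrees(np.angle(S))/6%60).round(1),end="; ")
E
python3 go.py .517 -.201 .18 170.9
```

```text
44.2 p [0.6947 0.1904 0.0684] yawx 9.29 q [-21.4  50.5   7.3  80.8  -7.4  49.1 -92.6] F [ 0.67 -0.52 -1.29] M [-0.015  0.029  0.036] w 0.0131 f 50.0
rel along,across 0.1537 -0.0008
edges [41.1 45.6 46.3 39.7 44.6 47.1]
46.89096880964897 0.7561302498819996
top0 136 [(-167, 18, np.float64(4.1)), (-115, 14, np.float64(4.9)), (-53, 22, np.float64(2.5)), (8, 18, np.float64(6.5)), (59, 16, np.float64(5.3)), (119, 20, np.float64(7.0))]
t3 147 [(-160, 16, np.float64(12.4)), (-109, 15, np.float64(8.3)), (-48, 22, np.float64(8.5)), (10, 16, np.float64(9.5)), (61, 17, np.float64(7.9)), (109, 12, np.float64(4.4)), (152, 10, np.float64(24.7))]
t6 152 [(-148, 16, np.float64(23.3)), (-100, 14, np.float64(23.6)), (-30, 18, np.float64(22.9)), (10, 9, np.float64(19.7)), (43, 12, np.float64(48.0)), (80, 10, np.float64(23.2)), (155, 15, np.float64(29.8))]
t8 147 [(-160, 16, np.float64(12.4)), (-108, 15, np.float64(8.6)), (-49, 21, np.float64(8.3)), (10, 17, np.float64(8.5)), (62, 18, np.float64(7.9)), (127, 22, np.float64(14.6))]
t9 87 [(-134, 14, np.float64(44.2)), (-81, 17, np.float64(35.8)), (-9, 16, np.float64(44.7)), (42, 18, np.float64(42.3)), (93, 16, np.float64(43.4)), (160, 22, np.float64(40.4))]
tu 87 [(-133, 14, np.float64(44.9)), (-82, 16, np.float64(37.6)), (-8, 18, np.float64(44.3)), (43, 18, np.float64(44.9)), (93, 16, np.float64(43.3)), (161, 23, np.float64(41.2))]
tl 89 [(-129, 16, np.float64(46.3)), (-77, 17, np.float64(45.6)), (-2, 14, np.float64(50.8)), (43, 16, np.float64(47.1)), (94, 15, np.float64(44.6)), (174, 17, np.float64(47.4))]
5 5.6; 9.3 9.8; 23.6 23.3; 39 38.4; 40 39.5; 42 41.6; 44 43.7; 46 45.8; shift cm [-23.94  35.75 -11.28] turn -2.821
```

The clean view gives the nut at about 46.5 mod 60, roughly 83° net. The wrench has slipped about 2° in the grip, so centring on release dragged the nut back. I'll re-seat on the same clean path, swing slightly further, then pull out while still biased clockwise so any drag can only tighten.

Scaled: -7.26 cm / 80 = -0.0908, -6.71 cm / 80 = -0.0839, -0.091 rad / 3.1416 = -0.029.

Emit:
jog_arm --targets '[[[1,-0.0025,-0.0081,0,0,0,-0.0143],[1,-0.0055,-0.0161,0,0,0,-0.029],[1,-0.0055,-0.0161,0,0,0,-0.029],[1,-0.0241,-0.0144,0,0,0,-0.029],[1,-0.0404,-0.013,0,0,0,-0.029],[1,-0.0504,-0.012,0,0,0,-0.029],[1,-0.0603,-0.0111,0,0,0,-0.029],[1,-0.069,-0.0104,0,0,0,-0.029],[1,-0.0765,-0.0096,0,0,0,-0.029],[1,-0.0839,-0.009,0,0,0,-0.029],[1,-0.0908,-0.0084,0,0,0,-0.029],[1,-0.0908,-0.0084,0,0,0,-0.029]]]' --force 60

```text
time: 45.45
eef_pos: [0.6196, 0.1848, 0.0682]
tool_rot: [[0.968, 0.251, 0.001], [0.251, -0.968, 0.0], [0.001, -0.0, -1.0]]
wrist_force: [-0.1, -0.5, -2.0]
grip_width: 0.013
gripper_force: 60.0
```

```bash
python3 st.py; python3 ny.py
```

```text
45.45 p [0.6196 0.1848 0.0682] yawx 14.51 q [-22.5  45.1   5.7  94.1  -6.2  41.  -89.3] F [-0.15 -0.47 -1.99] M [-0.024 -0.024  0.016] w 0.0130 f 60.0
rel along,across 0.079 -0.0002
edges [42.7 44.  50.  42.5 45.1 48.9]
46.063535846515 0.7627057091318139
```

Scaled: 6.3 cm / 80 = 0.0788, 3.83 cm / 80 = 0.0479, 0.195 rad / 3.1416 = 0.0621.

Emit:
jog_arm --targets '[[[1,-0.0001,0.005,0,0,0,0.0159],[1,-0.0005,0.0099,0,0,0,0.0318],[1,-0.0011,0.0148,0,0,0,0.0477],[1,-0.0019,0.0191,0,0,0,0.0621],[1,-0.0019,0.0191,0,0,0,0.0621],[1,-0.0019,0.0191,0,0,0,0.0621],[1,-0.0014,0.0163,0,0,0,0.0525],[1,0.0048,0.0173,0,0,0,0.0525],[1,0.0146,0.0189,0,0,0,0.0525],[1,0.0258,0.0208,0,0,0,0.0525],[1,0.0479,0.0245,0,0,0,0.0525],[1,0.0788,0.0296,0,0,0,0.0525]]]'

```text
time: 46.7
eef_pos: [0.6876, 0.177, 0.0683]
tool_rot: [[0.996, 0.088, 0.001], [0.088, -0.996, -0.001], [0.001, 0.001, -1.0]]
wrist_force: [0.5, -0.1, -2.1]
grip_width: 0.013
gripper_force: 60.0
```

```bash
python3 st.py; python3 ny.py; python3 go.py .517 -.201 .18 170.9
```

```text
46.7 p [0.6876 0.177  0.0683] yawx 5.07 q [-21.2  49.8   8.5  82.6  -8.6  48.2 -94.9] F [ 0.47 -0.12 -2.13] M [-0.04  -0.084  0.002] w 0.0130 f 60.0
rel along,across 0.145 0.0006
edges [45.9 11.1 43.2 43.4 38.8 41.1 42.7]
43.18530696456597 0.7583778637660182
shift cm [-20.77  36.12 -11.26] turn -2.895
```

Clean reading 43.2, so the nut has turned about 87° past finger-tight: a quarter turn within measurement error. Now back to the tray. I'll lay the wrench mouth toward the robot along the tray's long axis, which needs little wrist rotation.

Scaled: 31 cm / 80 = 0.3875, -11.3 cm / 80 = -0.1413, 0.18 rad / 3.1416 = 0.0573.

Emit:
jog_arm --targets '[[[1,0.0125,0,-0.0125,0,0,0],[1,0.0125,0,-0.05,0,0,0],[1,0.0125,0,-0.0938,0,0,0],[1,0,0,-0.1375,0,0,0],[1,-0.025,0.0375,-0.1413,0,0,0.0095],[1,-0.05,0.0875,-0.1413,0,0,0.0191],[1,-0.0775,0.1375,-0.1413,0,0,0.0286],[1,-0.105,0.1875,-0.1413,0,0,0.0382],[1,-0.1325,0.2375,-0.1413,0,0,0.0477],[1,-0.16,0.2875,-0.1413,0,0,0.0573],[1,-0.1875,0.3375,-0.1413,0,0,0.0668],[1,-0.215,0.3875,-0.1413,0,0,0.0764]]]'

```text
time: 47.95
eef_pos: [0.5424, -0.149, 0.1816]
tool_rot: [[0.988, -0.153, 0.002], [-0.153, -0.988, -0.002], [0.002, 0.001, -1.0]]
wrist_force: [0.6, -0.7, -1.5]
grip_width: 0.0129
gripper_force: 60.0
```

```bash
python3 st.py;  python3 go.py .522 -.194 .009 -10.5
python3 - <<'E'
from h import *
d=pickle.load(open("top0.pkl","rb"));g=d["img"]
h=cv2.cvtColor(g,cv2.COLOR_BGR2HSV);p=pickle.load(open("w2.pkl","rb"))
for q in([.428,-.178],[.616,-.21]):print(proj(d,[*q,.004]).round())
E
```

```text
47.95 p [ 0.5424 -0.149   0.1816] yawx -8.78 q [  3.9  30.9  13.  103.1  -9.   46.9 -77.5] F [ 0.62 -0.73 -1.55] M [ 0.036 -0.113  0.017] w 0.0129 f 60.0
rel along,across 0.0472 0.3102
shift cm [-1.37  4.73 17.26] turn 0.03
[[397. 331.]]
[[410. 240.]]
```

Scaled: 17.1 cm / 80 = 0.2138, 4.5 cm / 80 = 0.0563, 0.03 rad / 3.1416 = 0.0095.

Emit:
jog_arm --targets '[[[1,-0.015,0.0563,0.0125,0,0,0.0095],[1,-0.015,0.0563,0.05,0,0,0.0095],[1,-0.015,0.0563,0.0938,0,0,0.0095],[1,-0.015,0.0563,0.1375,0,0,0.0095],[1,-0.015,0.0563,0.175,0,0,0.0095],[1,-0.015,0.0563,0.2,0,0,0.0095],[1,-0.015,0.0563,0.2113,0,0,0.0095],[1,-0.015,0.0563,0.2138,0,0,0.0095],[1,-0.015,0.0563,0.2138,0,0,0.0095],[1,-0.015,0.0563,0.2138,0,0,0.0095],[1,-0.015,0.0563,0.2138,0,0,0.0095],[1,-0.015,0.0563,0.2138,0,0,0.0095]]]'

```text
time: 49.15
eef_pos: [0.5245, -0.189, 0.0108]
tool_rot: [[0.984, -0.181, 0.001], [-0.181, -0.984, -0.0], [0.001, 0.0, -1.0]]
wrist_force: [-0.5, 0.0, -1.1]
grip_width: 0.013
gripper_force: 60.0
```

```bash
python3 st.py
```

```text
49.15 p [ 0.5245 -0.189   0.0108] yawx -10.40 q [ 11.7  45.2   8.2 110.2 -13.6  25.4 -70.6] F [-0.53  0.05 -1.12] M [ 0.022 -0.028  0.006] w 0.0130 f 60.0
rel along,across 0.0456 0.3514
```

Scaled: -12 cm / 80 = -0.15, -7 cm / 80 = -0.0875.

Emit:
jog_arm --targets '[[[1,0,0,0.0019,0,0,0],[1,0,0,0.0035,0,0,0],[1,0,0,0.004,0,0,0],[1,0,0,0.004,0,0,0],[1,0,0,0.004,0,0,0],[0.8,0,0,0.0038,0,0,0],[0.6,0,0,0.0038,0,0,0],[0.4,0,0,0.0038,0,0,0],[0.3,0,0,0,0,0,0],[0.3,0,0,-0.0313,0,0,0],[0.3,0,0,-0.0875,0,0,0],[0.3,0,0,-0.15,0,0,0]]]'

```text
time: 50.35
eef_pos: [0.5227, -0.1885, 0.1303]
tool_rot: [[0.983, -0.181, -0.003], [-0.181, -0.983, 0.001], [-0.003, -0.0, -1.0]]
wrist_force: [0.4, -0.8, 0.7]
grip_width: 0.0633
gripper_force: 0.0
```

```bash
python3 st.py; python3 ny.py
python3 - <<'E'
from plant import robot
from h import *
s=robot.get_image("scene");a=pickle.load(open("scene0.pkl","rb"))
df=cv2.absdiff(s["img"],a["img"]).max(2)
for n,(x0,y0,x1,y1) in dict(pot=(128,322,172,375),box=(256,348,330,408),bottle=(498,328,538,382)).items():print(n,df[y0:y1,x0:x1].mean().round(1),(df[y0:y1,x0:x1]>40).mean().round(3))
g=cv2.cvtColor(s["img"],cv2.COLOR_BGR2GRAY)
m=np.zeros_like(g);cv2.fillPoly(m,[np.int32([(200,222),(276,228),(238,315),(153,303)])],255)
k=((g<80)&(m>0)).astype(np.uint8)*255
for c in cv2.findContours(k,cv2.RETR_EXTERNAL,cv2.CHAIN_APPROX_NONE)[0]:
    if cv2.contourArea(c)>60:
        q=ray(s,cv2.boxPoints(cv2.minAreaRect(c)),.014);print(cv2.contourArea(c),q[:,:2].round(3).tolist())
E
```

```text
50.35 p [ 0.5227 -0.1885  0.1303] yawx -10.42 q [  8.8  34.5  12.4 106.6 -10.8  40.2 -73. ] F [ 0.39 -0.78  0.66] M [ 0.066 -0.081  0.026] w 0.0633 f 0.0
rel along,across 0.0438 0.3512
edges [37.7 39.  41.1 39.  41.1 42.2]
42.26346195379096 0.7271712436109882
pot 10.7 0.0
box 8.5 0.0
bottle 8.1 0.0
3806.5 [[0.579, -0.267], [0.314, -0.22], [0.44, -0.081], [0.666, -0.146]]
```

```bash
python3 -c "
from plant import robot
print(robot.sign_off())"
```

```text
the job is handed in; nothing more can be done
None
```

Job handed in at about 50 s: the nut is about 88° past finger-tight by camera, against the 90° asked. My first wrench seating jammed and backed the finger-tight nut off about 14°, so I re-tightened it with the fingers. The wrench later nudged it back a few degrees on two withdrawals and took that up again. The wrench was lowered into its tray and released, though I only confirmed the release by force and grip readings; the bottle, pot and grey box have not moved.

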